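# Clear a jammed packer magazine with a hooked pick and reset it

## Task

The magazine is jammed: with the hooked pick, drag every trapped packer plate completely out of its slot onto the bench, then lay the plates flat in the grey tray and stand the pick back upright on its rubber mat. Only when all that is done, slide the lock tab on the reset box fully aside, press the button it was covering fully down, and slide the tab fully back over it. Take a plate with the fingers only once it is out of its slot, and leave the loose battery and collar where they are.

Things in the scene. Friction and masses are not known exactly. Their poses are not given: they have to be found in the camera images.
- magazine: Low fixed block, 118 (x) x 170 (y) x 60 mm; side feet 6 mm high, 14 mm out. Origin on the bench. Three slots along its x at y = -56, 0, +56 mm, each 30 mm wide and 50 mm high, the bench their floor, open at the mouths at x = -55 mm (robot side), closed at x = +55 mm. The 10 mm roof has a 10 mm wide see-through slit over each slot.
- packer_1: Steel packer plate, 80 (x) x 24 (y) x 10 mm, 0.13 kg, with a through hole 20 (x) x 12 (y) mm centred at x = -22 mm (near the end that faces the mouth). Origin at its middle, 5 mm up. Starts lying flat in the magazine slot at y = -56 mm, its hole end 10 to 25 mm behind the mouth. Two or three of the packers are present; an absent one reads None.
- packer_2: Steel packer plate, 80 (x) x 24 (y) x 10 mm, 0.13 kg, with a through hole 20 (x) x 12 (y) mm centred at x = -22 mm (near the end that faces the mouth). Origin at its middle, 5 mm up. Starts lying flat in the magazine slot at y = 0 mm, its hole end 10 to 25 mm behind the mouth. Two or three of the packers are present; an absent one reads None.
- packer_3: Steel packer plate, 80 (x) x 24 (y) x 10 mm, 0.13 kg, with a through hole 20 (x) x 12 (y) mm centred at x = -22 mm (near the end that faces the mouth). Origin at its middle, 5 mm up. Starts lying flat in the magazine slot at y = +56 mm, its hole end 10 to 25 mm behind the mouth. Two or three of the packers are present; an absent one reads None.
- pick: Loose hooked pick, 0.35 kg, on a steel foot 60 (x) x 52 (y) x 12 mm; origin: centre of its underside. Upright black grip 28 (x) x 20 (y) mm from z = 12 to 87 mm: hold it across y from above. A 6 mm round shank runs to +x at z = 23.5 mm; at x = 115 mm its hook turns down, tip at z = 1 mm. Foot raised 14 mm, it passes over a packer and under the roof; lowered to the bench, it catches in the hole.
- pick_mat: Thin fixed black rubber mat, 84 x 84 x 3 mm, home of the pick; origin at the centre of its underside. The pick starts standing on it, hook to the robot's left. Beyond the mat, mid-bench (x 0.51 to 0.63, y -0.07 to 0.11 m), a fixed clamp fixture with a lever stands 166 mm high: carry things round its front or over it.
- tray: Loose open grey plastic tray, 130 (x) x 190 (y) x 22 mm outside, walls and floor 4 mm thick, 0.4 kg. Origin at the centre of the underside. Room for three packers side by side, long side along the tray's x.
- reset_box: Fixed grey control box, 100 (x) x 150 (y) x 45 mm, origin at the centre of the underside. The button stands on its top at x = 0, y = -30 mm; two rails (x = -31 and +31 mm, top at z = 64 mm) guide the lock tab along y.
- lock_tab (a joint): Slide of the lock tab along the reset box's +y, m: 0 = fully over the button, 0.060 = fully aside; 1.5 N of friction, stays where left. A steel plate 52 (x) x 44 (y) x 5 mm, top 65.5 mm over the bench, with a black upright fin in its middle, 34 (x) x 12 (y) mm, up to z = 88.5 mm: pinch it across y or push it.
- tab_fin (a point): Centre of the top of the lock tab's fin, 88.5 mm above the bench; its axes are those of the reset box.
- reset_button (a joint): Travel of the button, m: 0 = up, 0.006 = fully down; spring, about 5 N fully down, springs back up.
- button_top (a point): Centre of the top of the round black button, 32 mm across, top 58 mm above the bench when up.
- battery: Loose bystander: black and green block battery, 27 x 48 x 17 mm, lying near the reset box.
- collar: Loose bystander: black steel collar ring, 36 mm across, 14 mm high, lying on the magazine's roof.
There are look-alikes about, which are no part of the job. What is shaped like the pick_mat but blue is not meant.

How it is judged:
By the outcome, as a careful person would: the job done as asked, in the order asked, and still so for the second after the job is handed in, with the robot touching nothing.
Of packer_1, packer_2, packer_3 only 2 to 3 are there at a start; the rules pass over those that are not, and their reading is None.
At some moment in a run one of tray, packer_1, packer_2, packer_3 may be knocked a few centimetres aside while the robot is not near it.
Once in a run the grip may slacken for a moment while it holds something.
It also fails if it takes over 210 s, if anything falls off the work surface, if the arm or the gripper's body presses on something with over 40 N, if the wrist force passes 120 N, or if a joint passes its speed limit or range.

## Robot

A 7-joint arm with a two-finger parallel gripper is mounted at the origin on a cart in front of the work surface, level with it; the furniture and walls round the work are solid. World frame = base frame: x ahead of the robot, y to its left, z up, the work surface at z = 0. Lengths are in m, angles in degrees, forces in N, time in s.
With the tool pointing down it reaches from about 0.4 to 0.925 m from the base axis. Payload 5.6 kg.
Tool frame: the origin (TCP) lies midway between the tips of the shut fingers; the grasp point (between the pads) lies 19 mm behind it; z points along the fingers, y is the line along which they close (so a half turn about z gives the same grasp; the last joint's range is limited). The gripper opens to 85 mm and grips with 20 to 120 N. Pads are 22 mm wide; open, the fingers measure 114 mm over their backs; the gripper's body (76 mm by 85 mm) begins 54 mm behind the grasp point. The pads swing forward as they close: fully open they stand 13 mm farther back than shut.
Start: joints at [66.177, 26.786, -0.665, 91.828, 0.344, 61.387, -3.226], TCP at [0.237, -0.605, 0.231] pointing down, gripper open.
Joint ranges: [-144.91, 144.91], [-17.63, 115.5], [-89.93, 88.59], [15.96, 139.68], [-74.01, 254.01], [8.47, 105.57], [-167.45, 167.45]. Speed limits (degrees/s): [147.25, 147.25, 180, 180, 180, 180, 180].

## Interface

Orientations are given as a 3x3 rotation matrix whose columns are the frame's x, y, z axes.
In Python, from workcell import r gives the robot as it stands.
- The arm moves only by the tool servo_tool, never from a script. Its argument "steps" is a list of rows, each a list of 7 numbers: the shift along the world's x, y, z scaled (see below), then the turn, a rotation vector about the world's x, y, z scaled (see below), then the closure, from 0 (fully open) to 1 (shut). In form: [[x, y, z, wx, wy, wz, jaw], ...]. A call has 1 to 8 rows; each row is the pose to reach, as a shift and turn from the pose commanded when the call began, turning the shorter way round; what a row does not reach only later rows make up. The controller multiplies each number of a shift by 0.2 m and each number of a turn by 180 degrees. A row lasts 1/8 s, in which the tool goes at most 62.5 mm and 10.7 degrees, less where a joint would pass 70% of its speed; a pose out of reach is approached as far as the arm can. A call with a number of a shift or a turn outside -1 to 1 is refused whole. A call with a gripper value outside its range is refused whole. The fingers move at their own pace and stop on an object; "grip_force" is the grip in N (left out, the last holds). Time passes only in rows, so rows that repeat a pose let the fingers close. It gives the time, the measured TCP pose, the force, the opening and the grip force at its end, in the units of the state.
- r.get_obs(): the state, without advancing time (a new reading comes with each control period).
- r.get_image(name): name is "scene" or "top" or "wrist"; returns the picture (420x560x3 uint8, blue, green, red); there is no depth.
- r.camera_info(name): a dict with "fx", "fy", "cx", "cy" (pixels), "R" (3x3) and "t" (3): a world point X has camera coordinates R X + t. Camera axes: x right, y down, z forward; pixel columns grow to the right and rows downward; lengths in m; the calibration is good to about 2 mm. A picture is of the moment at which its call begins: read the wrist's pose just before it. camera_info takes no time and is no camera call; for the wrist camera it gives the pose at the moment of the call.
- r.finish_job(): hands the job in; it is judged then, once.
Trained networks look in the newest picture that a camera, given by its name, has taken for a name from the list of things; names that differ only in an ending like _2 or _b are one class to them, and where a whole thing is asked for, a point or a joint stands for the part that bears it (a point fixed in the world has none). Each returns a list of dicts, best first, with "score" (0 to 1); they miss things now and then, are a little off and sometimes report something else, mostly with a low value. They report only what shows in the picture. A call takes as long as a camera call. They do not tell look-alikes from the thing itself.
- r.cut_out(camera, label): "mask" (420x560 bool, what is visible of it) and "location" ([column, row] in pixels, amid what is visible of it).
- r.place_of(camera, label): "location" ([column, row] in pixels: a listed point, or the origin of a listed thing).
The state is a dict: "time": time; "qpos": joint angles; "qd": joint speeds; "effort": joint torques, N m; "position": TCP position; "orientation": TCP orientation; "ft_force": force on the tool from outside, world axes, zero at the start; "moment": the same for the moment, N m; "finger_gap": opening from 0.0 (shut) to 1.0 (fully open); "finger_force": force on a finger pad.
Only numpy, scipy, OpenCV 4.12 (cv2) and the standard library are available. Lean on these libraries where they do the work, as an engineer would, in place of code of your own. Each camera call takes 0.05 s, during which the arm holds its last target. There are 200 camera calls.

## Working session

There is one attempt and no reset: what is moved stays moved. The work goes in short steps, Python scripts to look and compute and a tool call to move; the robot and the scene stay as the last step left them, time stands still between calls to the robot, and variables do not carry over. Pictures are saved under pics/ and viewed, at most 14 in all, crops included, and the job is handed in when it is done.

Besides the shell and the picture viewer there is one more tool, called after ">>>" by a JSON object that holds its "method" and its "body". servo_tool: Moves the arm, as the interface text tells. Shifts and turns lie within -1 to 1; 1 stands for 0.2 m of shift or 180 degrees of turn. Its arguments: {"type":"object","properties":{"steps":{"type":"array","items":{"type":"array","items":{"type":"number","minimum":-1,"maximum":1}}},"grip_force":{"type":"number"}},"required":["steps"]}

```bash
ls; mkdir -p pics; cat > h.py <<'E'
import numpy as np,cv2
from workcell import r
def ray(c,px):
    i=r.camera_info(c);R=np.array(i["R"]);t=np.array(i["t"])
    d=R.T@np.array([(px[0]-i["cx"])/i["fx"],(px[1]-i["cy"])/i["fy"],1.]);return -R.T@t,d
def atz(c,px,z):
    o,d=ray(c,px);return (o+d*(z-o[2])/d[2]).round(4)
def proj(c,X):
    i=r.camera_info(c);p=np.array(i["R"])@np.array(X)+np.array(i["t"]);return np.array([i["fx"]*p[0]/p[2]+i["cx"],i["fy"]*p[1]/p[2]+i["cy"]]).round(1)
E
python3 - <<'E'
from h import *
for c in("scene","top"):
    im=r.get_image(c);cv2.imwrite(f"pics/{c}0.png",im)
    i=r.camera_info(c);print(c,i["fx"],-np.array(i["R"]).T@np.array(i["t"]))
    for n,z in [("magazine",0),("packer_1",.005),("pick",0),("pick_mat",0),("tray",0),("reset_box",0),("tab_fin",.0885),("button_top",.058),("battery",.008),("collar",.067)]:
        for k in r.place_of(c,n)[:4]:print(n,k["score"],np.round(k["location"]),atz(c,k["location"],z))
E
```

```text
pics
scene 495.61620991875924 [-0.11265485  0.5797172   1.05470126]
magazine 0.69 [339. 141.] [ 0.6554 -0.331   0.    ]
pick 0.7 [316. 221.] [ 0.4686 -0.0526  0.    ]
pick_mat 0.85 [318. 222.] [ 0.4629 -0.0554  0.    ]
pick_mat 0.59 [285. 273.] [0.3978 0.1223 0.    ]
tray 0.7 [190. 300.] [0.4908 0.3457 0.    ]
reset_box 0.94 [165. 247.] [0.6667 0.3056 0.    ]
tab_fin 0.79 [169. 220.] [0.6644 0.2766 0.0885]
tab_fin 0.59 [319. 222.] [ 0.4122 -0.0015  0.0885]
button_top 0.66 [173. 221.] [0.6805 0.2609 0.058 ]
battery 0.76 [122. 268.] [0.6758 0.4247 0.008 ]
collar 0.6 [330. 124.] [ 0.6815 -0.3097  0.067 ]
top 464.9439285674943 [-0.00272731 -0.25303559  1.49921617]
magazine 0.69 [376. 238.] [ 0.6567 -0.3225  0.    ]
packer_1 0.42 [365. 228.] [ 0.6695 -0.2724  0.005 ]
packer_1 0.4 [397. 244.] [ 0.6671 -0.3919  0.005 ]
pick 0.92 [277. 248.] [ 0.471  -0.0341  0.    ]
pick 0.4 [219. 168.] [0.6493 0.2957 0.    ]
pick_mat 0.64 [280. 251.] [ 0.4655 -0.0478  0.    ]
pick_mat 0.6 [224. 248.] [0.3893 0.126  0.    ]
tray 0.65 [184. 201.] [0.4784 0.3387 0.    ]
reset_box 0.75 [219. 163.] [0.6674 0.3056 0.    ]
reset_box 0.26 [190. 153.] [0.6596 0.4221 0.    ]
tab_fin 0.54 [222. 155.] [0.6641 0.2784 0.0885]
button_top 0.53 [359. 229.] [ 0.6342 -0.2563  0.058 ]
battery 0.55 [188. 150.] [0.6596 0.4324 0.008 ]
collar 0.6 [384. 225.] [ 0.6831 -0.3251  0.067 ]
```

View pics/scene0.png

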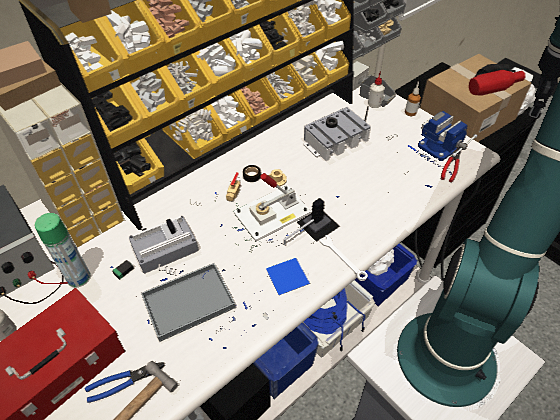

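View pics/top0.png

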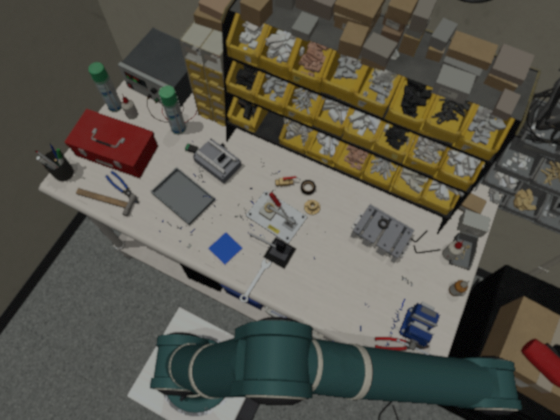

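The pictures show the following:
- The magazine is at scene (337,132) and top (382,232), with the collar on its roof.
- The pick stands on the black mat at scene (318,222). The blue look-alike mat is at (288,276).
- The tray is at (190,300), the reset box at (165,245) and the battery at (122,269).
- Mat candidates are black (318,222) and blue (288,276). I choose the black one, with the pick on it. The lever fixture at (270,205) is not the pick.

Next I take a close crop.

```bash
python3 - <<'E'
from h import *
im=cv2.imread("pics/scene0.png");tp=cv2.imread("pics/top0.png")
a=cv2.resize(im[95:170,290:390],None,fx=4,fy=4,interpolation=2)
b=cv2.resize(im[180:255,260:360],None,fx=4,fy=4,interpolation=2)
c=cv2.resize(tp[195:270,335:435],None,fx=4,fy=4,interpolation=2)
d=cv2.resize(tp[215:290,225:325],None,fx=4,fy=4,interpolation=2)
cv2.imwrite("pics/crop1.png",np.clip(np.vstack([np.hstack([a,b]),np.clip(np.hstack([c,d])*1.5,0,255)]),0,255).astype(np.uint8))
for c in("scene","top"):
  r.get_image(c)
  for n,z in [("magazine",.06),("pick_mat",.003),("tray",.022),("reset_box",.045),("battery",.017)]:
    for k in r.cut_out(c,n)[:2]:
      ct=max(cv2.findContours(k["mask"].astype(np.uint8),0,2)[0],key=cv2.contourArea)
      P=np.array([atz(c,p[0],z)[:2] for p in ct],np.float32)
      q=cv2.minAreaRect(P*1000);print(c,n,k["score"],np.round(q[0]),np.round(q[1]),round(q[2],1))
E
```

```text
scene magazine 0.91 [ 645. -298.] [222. 171.] 82.9
scene pick_mat 0.68 [388. 124.] [88. 90.] 73.1
scene pick_mat 0.57 [458. -49.] [88. 86.] 87.8
scene tray 0.7 [482. 354.] [192. 142.] 76.2
scene reset_box 0.55 [648. 311.] [153. 134.] 77.4
scene battery 0.47 [664. 427.] [36. 47.] 5.0
top magazine 0.75 [ 656. -329.] [190. 142.] 82.3
top pick_mat 0.71 [391. 122.] [88. 83.] 74.2
top pick_mat 0.57 [458. -51.] [82. 91.] 2.1
top tray 0.77 [488. 348.] [201. 133.] 76.1
top reset_box 0.66 [658. 298.] [163. 119.] 77.8
top battery 0.47 [669. 421.] [33. 49.] 6.1
```

View pics/crop1.png

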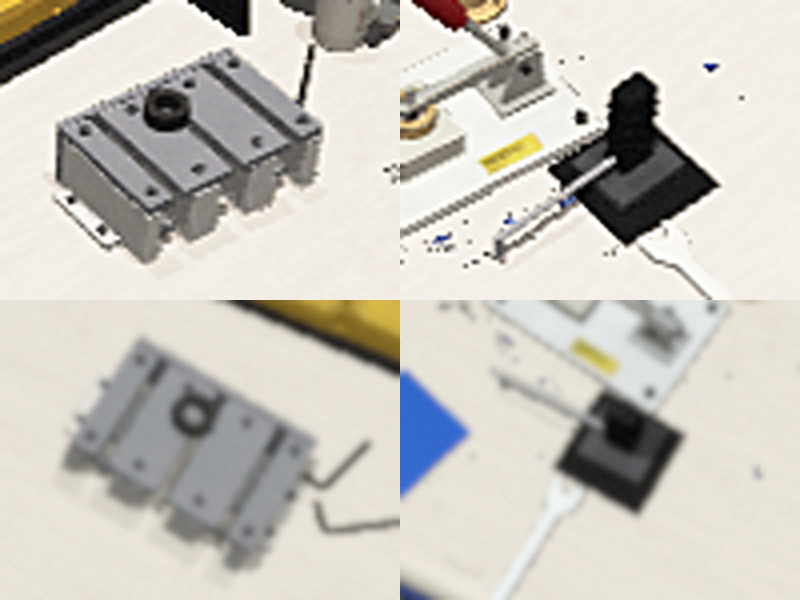

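Top crop: the magazine has the collar on the middle slot's roof and the mouths face the robot. Black mat with the pick confirmed, the shank pointing to +y. A white spanner lies by the mat and belongs to the clutter. I'll move closer for the wrist camera.

>>> {"method": "servo_tool", "body": {"steps": [[0.3,0.3,0.3,0,0,0,0],[0.6,0.6,0.5,0,0,0,0],[0.9,0.9,0.6,0,0,0,0],[1,1,0.6,0,0,0,0],[1,1,0.6,0,0,0,0]]}}

```text
time: 2.33
position: [0.438, -0.4038, 0.3523]
orientation: [[0.931, 0.364, 0.001], [0.364, -0.931, -0.001], [0.0, 0.001, -1.0]]
ft_force: [0.8, -0.0, 0.1]
finger_gap: 1.002
finger_force: 0.0
```

```bash
python3 - <<'E'
from h import *
o=r.get_obs();print(o["position"],np.round(o["orientation"],3),o["qpos"],o["time"])
i=r.camera_info("wrist");R=np.array(i["R"]);print(i["fx"],-R.T@np.array(i["t"]),R.round(3))
cv2.imwrite("pics/w1.png",r.get_image("wrist"))
for n in("magazine","packer_1","pick","collar"):
  for k in r.place_of("wrist",n)[:4]:print(n,k["score"],np.round(k["location"]),atz("wrist",k["location"],.005))
E
```

```text
[ 0.43799447 -0.40379669  0.3523212 ] [[ 0.931  0.364  0.001]
 [ 0.364 -0.931 -0.001]
 [ 0.     0.001 -1.   ]] [ 45.14323059  16.38667976  -7.18401854  90.95840652   2.1235717
  72.72745008 -31.01484983] 2.325
355.4008113792137 [ 0.51027993 -0.37391692  0.49308098] [[ 0.364 -0.931  0.001]
 [-0.888 -0.347  0.302]
 [-0.282 -0.111 -0.953]]
pick 0.68 [26. 29.] [ 0.4652 -0.0502  0.005 ]
```

View pics/w1.png

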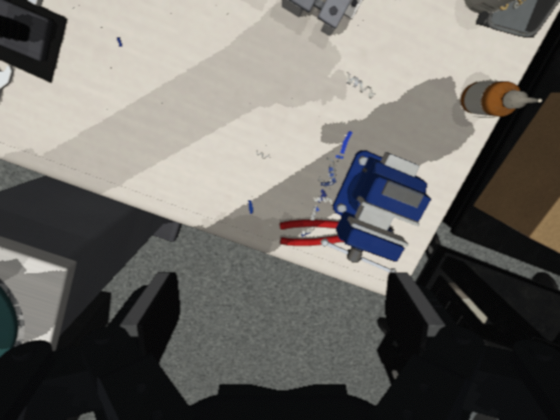

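Wrist view: the magazine is only just in at the top (320,5), so the tool must go about 0.2 m further. The camera sits 78 mm ahead of the tool.

>>> {"method": "servo_tool", "body": {"steps": [[0.3,0.2,0.1,0,0,-0.05,0],[0.6,0.3,0.1,0,0,-0.1,0],[0.9,0.4,0.1,0,0,-0.16,0],[1,0.45,0.1,0,0,-0.16,0],[1,0.45,0.1,0,0,-0.16,0],[1,0.45,0.1,0,0,-0.16,0]]}}

```text
time: 3.32
position: [0.6351, -0.3178, 0.3705]
orientation: [[0.991, -0.133, -0.002], [-0.133, -0.991, -0.001], [-0.002, 0.001, -1.0]]
ft_force: [-0.3, -0.8, -0.2]
finger_gap: 1.002
finger_force: 0.0
```

```bash
python3 - <<'E'
from h import *
o=r.get_obs();print(o["position"],np.round(o["orientation"],3),o["qpos"],o["time"])
cv2.imwrite("pics/w2.png",r.get_image("wrist"))
for n,z in(("magazine",0),("packer_1",.005),("pick",0),("collar",.067)):
  for k in r.place_of("wrist",n)[:4]:print(n,k["score"],np.round(k["location"]),atz("wrist",k["location"],z))
for k in r.cut_out("wrist","packer_1"):
  ys,xs=np.where(k["mask"]);print(k["score"],k["location"],xs.min(),xs.max(),ys.min(),ys.max(),atz("wrist",k["location"],.01))
E
```

```text
[ 0.63508193 -0.31777074  0.37047673] [[ 0.991 -0.133 -0.002]
 [-0.133 -0.991 -0.001]
 [-0.002  0.001 -1.   ]] [ 27.43333229  28.28926196  -5.69708694  71.65893374   2.82706685
  80.27594843 -75.69439453] 3.325
magazine 0.71 [289. 129.] [ 0.6644 -0.3302  0.    ]
packer_1 0.73 [248. 130.] [ 0.6716 -0.2723  0.005 ]
packer_1 0.58 [328. 126.] [ 0.6616 -0.3844  0.005 ]
pick 0.78 [129. 278.] [ 0.4659 -0.0437  0.    ]
0.81 [244.6, 123.6] 239 247 99 156 [ 0.6819 -0.2687  0.01  ]
0.55 [334.0, 122.5] 329 336 97 154 [ 0.6671 -0.3911  0.01  ]
```

View pics/w2.png

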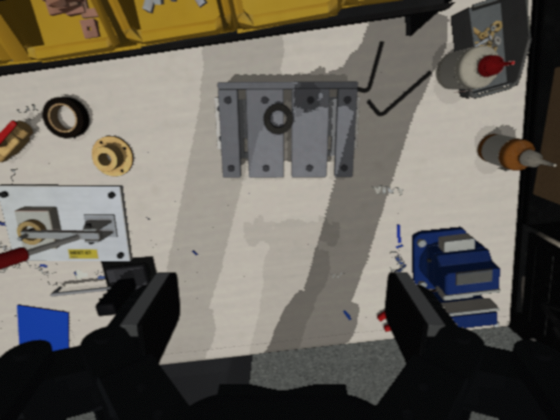

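Wrist view: magazine at (288,130). The left and right slits look dark, so packers are there. The middle slit shows white bench at (288,150), which suggests it is empty. I'll zoom to check and to fit the pose.

```bash
python3 - <<'E'
from h import *
im=cv2.imread("pics/w2.png");cv2.imwrite("pics/crop2.png",cv2.resize(im[74:189,208:368],None,fx=5,fy=5,interpolation=2))
for p in [(219,178),(356,178)]:print(atz("wrist",p,.06))
E
```

```text
[ 0.6211 -0.2299  0.06  ]
[ 0.5976 -0.4068  0.06  ]
```

View pics/crop2.png

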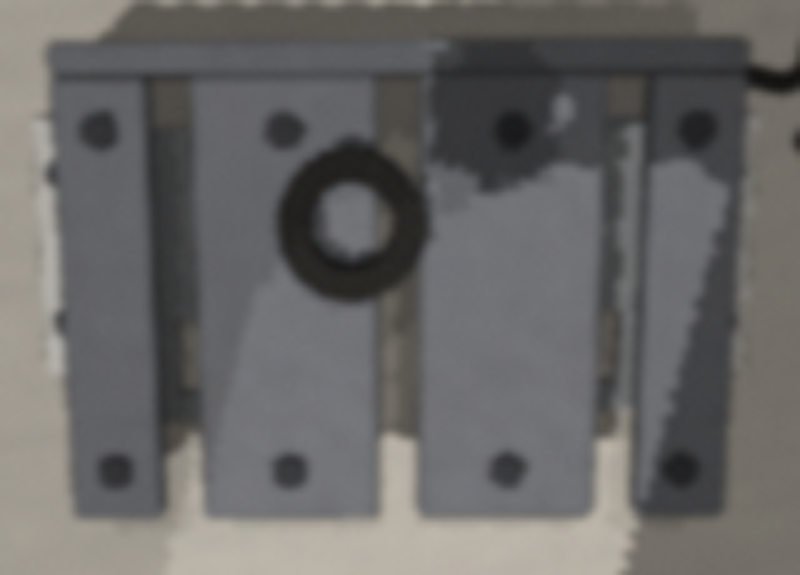

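```bash
cat >> h.py <<'E'
from scipy.optimize import least_squares
def T(p,X):
    c,s=np.cos(p[2]),np.sin(p[2]);X=np.atleast_2d(X);return np.c_[p[0]+c*X[:,0]-s*X[:,1],p[1]+s*X[:,0]+c*X[:,1],X[:,2]]
def fit(c,X,px,p0):
    f=lambda p:(np.array([proj(c,q) for q in T(p,X)])-px).ravel()
    s=least_squares(f,p0,x_scale=[.01,.01,.05],diff_step=1e-3);return s.x,s.fun.reshape(-1,2)
E
python3 - <<'E'
from h import *
C=lambda *a:np.array(a)/5+[208,74]
X=np.array([[-55,85,60],[-55,61,60],[-55,51,60],[-55,5,60],[-55,-5,60],[-55,-51,60],[-55,-61,60],[-55,-85,60],[63,85,60],[63,-85,60]])/1000
px=C((75,517),(162,517),(206,517),(378,517),(418,517),(592,517),(633,517),(723,517),(49,43),(747,40))
p,e=fit("wrist",X,px,[.655,-.327,-.13]);print(p,np.degrees(p[2]),e.round(1).tolist())
c,s=np.cos(p[2]),np.sin(p[2])
for q in [(185,322),(185,390),(608,310),(608,375),(180,425),(608,437)]:
    w=atz("wrist",C(q)[0],.01);d=w[:2]-p[:2];print(q,w,"mag",c*d[0]+s*d[1],-s*d[0]+c*d[1])
E
```

```text
[ 0.6644     -0.32561842 -0.12957696] -7.424213158733585 [[-0.7, 0.4], [0.3, 0.3], [-0.8, 0.3], [0.1, 0.2], [-0.2, 0.2], [0.4, 0.1], [-0.1, 0.1], [0.3, 0.1], [-0.8, -0.9], [1.2, -0.7]]
(185, 322) [ 0.6619 -0.2659  0.01  ] mag -0.010195536298737897 0.05889474205996704
(185, 390) [ 0.6431 -0.2628  0.01  ] mag -0.029238494683238102 0.05953951796382434
(608, 310) [ 0.6496 -0.3834  0.01  ] mag -0.007209697935185851 -0.0592095540907943
(608, 375) [ 0.6316 -0.3818  0.01  ] mag -0.025265541006798994 -0.05994883142256925
(180, 425) [ 0.6335 -0.2598  0.01  ] mag -0.039145658468203545 0.0612739071179274
(608, 437) [ 0.614  -0.3802  0.01  ] mag -0.04292473742045271 -0.0606364228884862
```

The middle slot is empty, so packers 1 (y=-56) and 3 (y=+56) are present with hole centres at about -16 and -20 mm in the magazine frame. Now over to the pick.

>>> {"method": "servo_tool", "body": {"steps": [[-0.1,0.2,0,0,0,0.055,0],[-0.2,0.3,0,0,0,0.11,0],[-0.3,0.4,0,0,0,0.165,0],[-0.4,0.5,0,0,0,0.22,0],[-0.5,0.6,0,0,0,0.275,0],[-0.6,0.7,0,0,0,0.33,0],[-0.7,0.8,0,0,0,0.385,0],[-0.83,0.9,-0.1,0,0,0.44,0]]}}

```text
time: 4.62
position: [0.4708, -0.135, 0.3526]
orientation: [[0.308, 0.951, 0.004], [0.951, -0.308, -0.002], [-0.0, 0.004, -1.0]]
ft_force: [-0.8, 0.0, -0.7]
finger_gap: 0.999
finger_force: 0.0
```

>>> {"method": "servo_tool", "body": {"steps": [[0,0.2,-0.1,0,0,0.055,0],[0,0.4,-0.2,0,0,0.1,0],[0,0.4,-0.2,0,0,0.1,0],[0,0.4,-0.2,0,0,0.1,0]]}}

```text
time: 5.12
position: [0.4709, -0.0562, 0.3118]
orientation: [[0.006, 1.0, 0.001], [1.0, -0.006, -0.001], [-0.001, 0.001, -1.0]]
ft_force: [0.3, -1.0, 0.3]
finger_gap: 1.0
finger_force: 0.0
```

```bash
sed -i 's/\]).round(1)$/])/' h.py; python3 - <<'E'
from h import *
o=r.get_obs();print(o["position"],np.round(o["orientation"],3),o["qpos"],o["time"])
im=r.get_image("wrist");cv2.imwrite("pics/w3.png",im)
for n,z in(("pick_mat",0),("pick",0)):
  for k in r.place_of("wrist",n)[:4]:print(n,k["score"],np.round(k["location"]),atz("wrist",k["location"],z))
E
```

```text
[ 0.4708541  -0.05619536  0.31180537] [[ 0.006  1.     0.001]
 [ 1.    -0.006 -0.001]
 [-0.001  0.001 -1.   ]] [ 28.40275648   6.92833567 -27.61920669 108.61695362   3.58423004
  65.22791808  -0.88047315] 5.125
pick 0.67 [278. 152.] [ 0.4657 -0.0471  0.    ]
```

View pics/w3.png

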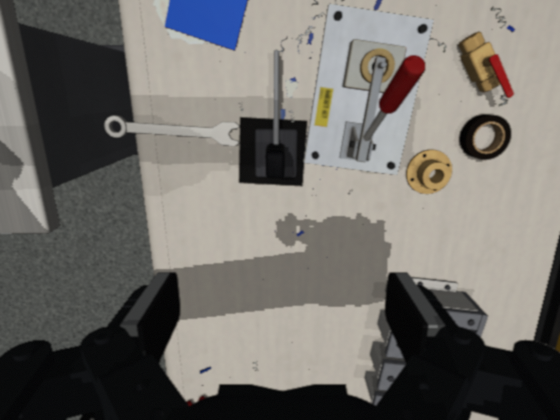

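Wrist view: black mat with corners near (241,117), (306,121), (303,187), (239,183). The pick foot is at (277,152), the grip top at (275,160), and the shank runs up to its hook at (277,50).

```bash
python3 - <<'E'
from h import *
p,e=fit("wrist",np.array([[42,42,3],[42,-42,3],[-42,-42,3],[-42,42,3]])/1000,np.array([(241,117),(306,121),(303,187),(239,183)]),[.46,-.05,1.57]);print("mat",p,np.degrees(p[2]),e.round(1).tolist())
im=cv2.imread("pics/w3.png");g=cv2.cvtColor(im,6).astype(float)
for v in range(46,132,6):
    row=g[v,262:294];w=np.clip(np.median(row)-row-15,0,None);cc=(w*np.arange(262,294)).sum()/max(w.sum(),1e-6)
    print(v,round(cc,1),atz("wrist",(cc,v),.0265)[:2],row.astype(int)[8:24])
k=r.cut_out("wrist","pick")
for q in k:
  m=q["mask"];ys,xs=np.where(m);print(q["score"],xs.min(),xs.max(),ys.min(),ys.max())
cv2.imwrite("pics/crop3.png",np.clip(cv2.resize(im[40:195,235:311],None,fx=5,fy=3.8,interpolation=2)*1.6,0,255).astype(np.uint8))
E
```

```text
mat [ 0.45907264 -0.04808536  1.50932353] 86.47786842319678 [[-1.4, -0.0], [1.9, -0.2], [-0.0, -0.1], [-0.5, 0.5]]
46 281.2 [0.4714 0.0732] [178 177 176 176 176 177 178 178 178 172 154 139 145 163 174 178]
52 277.4 [0.4671 0.0671] [175 175 169 150 128 126 127 118 112 122 138 143 146 158 171 177]
58 277.8 [0.4676 0.061 ] [166 166 162 145 127 128 129 115  96  84  96 125 156 171 176 176]
64 278.6 [0.4684 0.0548] [166 165 160 144 126 128 128 115  94  83  84  91 109 143 169 177]
70 278.7 [0.4684 0.0485] [166 165 160 144 128 127 128 115  93  82  84  90 110 143 169 177]
76 278.3 [0.4679 0.0422] [166 165 160 145 131 129 128 115  92  80  84 102 137 166 175 177]
82 278.4 [0.468  0.0359] [164 165 161 147 131 128 128 114  92  80  85 103 138 167 176 178]
88 278.3 [0.4677 0.0294] [164 164 161 145 128 128 127 114  95  85  87 103 139 167 175 174]
94 278.7 [0.4682 0.0229] [165 170 169 150 127 126 128 114  95  85  85  91 110 144 169 175]
100 278.7 [0.4681 0.0164] [141 141 140 128 112 112 114 103  88  83  86  89  98 124 148 155]
106 278.0 [0.4672 0.0098] [140 141 141 128 109 108 108  98  86  82  86  98 124 148 156 157]
112 279.7 [0.4692 0.003 ] [142 143 141 128 109 108 108  98  85  83  88  89  87  84  95 123]
118 278.7 [ 0.4679 -0.0037] [ 97  99 101 100 100 107 107  96  79  68  69  70  73  84 107 128]
124 0.0 [ 0.1419 -0.008 ] [ 14  15  31  62  91 108 107  92  65  31  11   8  11  14  14  15]
130 0.0 [ 0.1402 -0.0149] [ 39  39  47  69  92 103 102  91  68  45  39  41  41  40  40  40]
0.74 255 298 49 178
```

View pics/crop3.png

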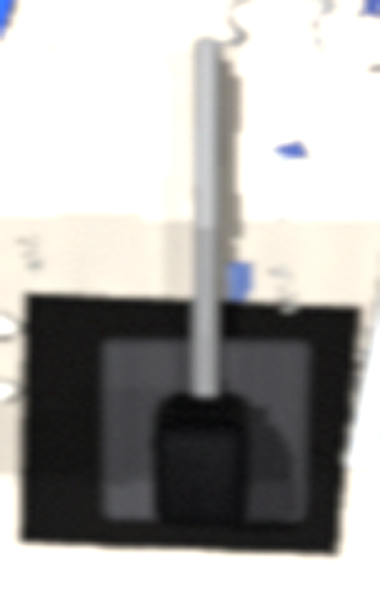

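```bash
python3 - <<'E'
from h import *
C=lambda a:np.array(a)/[5,3.8]+[235,40]
s=lambda L:np.array(L)/1000
p,e=fit("wrist",s([[42,42,3],[42,-42,3],[-42,-42,3],[-42,42,3]]),C([(25,293),(360,308),(337,552),(20,541)]),[.46,-.05,1.57]);print("mat",p,np.degrees(p[2]),e.round(1).tolist())
p,e=fit("wrist",s([[30,26,15],[30,-26,15],[-30,-26,15],[-30,26,15]]),C([(103,340),(311,340),(305,523),(103,520)]),[.46,-.05,1.57]);print("foot",p,np.degrees(p[2]),e.round(1).tolist())
for q in [(206,50),(206,380)]:print(atz("wrist",C(q),.0265))
for q in [(158,425),(245,425),(158,522),(245,522)]:print(atz("wrist",C(q),.09))
print(r.camera_info("wrist")["t"])
E
```

```text
mat [ 0.45879897 -0.04721374  1.51128379] 86.59018257898288 [[-0.6, -0.6], [0.7, -0.9], [0.5, 1.1], [-0.6, 0.7]]
foot [ 0.4640322  -0.04715642  1.54949942] 88.77977697630268 [[-0.8, -0.7], [0.7, -0.1], [0.5, 0.3], [-0.4, 0.6]]
[0.4657 0.0661 0.0265]
[ 0.4645 -0.0288  0.0265]
[ 0.4557 -0.033   0.09  ]
[ 0.4734 -0.0332  0.09  ]
[ 0.4551 -0.0596  0.09  ]
[ 0.4732 -0.0598  0.09  ]
[-0.47174637 -0.11215383  0.43864574]
```

>>> {"method": "servo_tool", "body": {"steps": [[-0.03,0.045,-0.2,0,0,-0.003,0.5],[-0.03,0.045,-0.4,0,0,-0.003,0.5],[-0.03,0.045,-0.6,0,0,-0.003,0.5],[-0.03,0.045,-0.8,0,0,-0.003,0.5],[-0.03,0.045,-0.9,0,0,-0.003,0.5],[-0.03,0.045,-0.9,0,0,-0.003,0.5]], "grip_force": 60}}

```text
time: 6.08
position: [0.4639, -0.0468, 0.1301]
orientation: [[0.015, 1.0, -0.003], [1.0, -0.015, 0.001], [0.0, -0.003, -1.0]]
ft_force: [0.1, -0.5, 0.5]
finger_gap: 0.497
finger_force: 0.0
```

>>> {"method": "servo_tool", "body": {"steps": [[0,0,-0.15,0,0,0,0.5],[0,0,-0.3,0,0,0,0.5],[0,0,-0.43,0,0,0,0.5],[0,0,-0.43,0,0,0,1],[0,0,-0.43,0,0,0,1],[0,0,-0.43,0,0,0,1],[0,0,-0.43,0,0,0,1],[0,0,-0.43,0,0,0,1]]}}

```text
time: 7.08
position: [0.4648, -0.0465, 0.0456]
orientation: [[0.014, 1.0, 0.001], [1.0, -0.014, -0.0], [-0.0, 0.001, -1.0]]
ft_force: [0.1, 0.4, -4.9]
finger_gap: 0.225
finger_force: 61.9
```

>>> {"method": "servo_tool", "body": {"steps": [[0,0,0.1,0,0,0,1],[0,0,0.2,0,0,0,1],[0,-0.2,0.2,0,0,0,1],[-0.05,-0.45,0.2,0,0,0,1],[-0.1,-0.7,0.2,0,0,0,1],[-0.1,-0.95,0.2,0,0,0,1],[-0.1,-1,0.2,0,0,0,1],[-0.1,-1,0.2,0,0,0,1]], "grip_force": 90}}

```text
time: 8.07
position: [0.4444, -0.2465, 0.0851]
orientation: [[0.015, 1.0, -0.0], [1.0, -0.015, 0.0], [0.0, -0.0, -1.0]]
ft_force: [-0.1, -0.1, -4.6]
finger_gap: 0.225
finger_force: 88.5
```

>>> {"method": "servo_tool", "body": {"steps": [[0,0,0,0,0,-0.05,1],[0,0,0,0,0,-0.1,1],[0,0,0,0,0,-0.15,1],[0,0,0,0,0,-0.2,1],[0,0,0,0,0,-0.25,1],[0,0,0,0,0,-0.3,1],[0,0,0,0,0,-0.35,1],[0,0,0,0,0,-0.4,1]]}}

```text
time: 9.07
position: [0.4451, -0.2436, 0.0852]
orientation: [[0.956, 0.294, -0.0], [0.294, -0.956, 0.001], [0.0, -0.001, -1.0]]
ft_force: [0.0, -0.1, -3.0]
finger_gap: 0.228
finger_force: 88.5
```

>>> {"method": "servo_tool", "body": {"steps": [[0,0,0,0,0,-0.05,1],[0,0,0,0,0,-0.1,1],[0,0,0,0,0,-0.137,1],[0,0,0,0,0,-0.137,1],[0,0,0,0,0,-0.137,1]]}}

```text
time: 9.7
position: [0.445, -0.245, 0.0852]
orientation: [[0.992, -0.126, -0.0], [-0.126, -0.992, 0.001], [-0.0, -0.001, -1.0]]
ft_force: [-0.2, -0.3, -4.0]
finger_gap: 0.225
finger_force: 88.5
```

```bash
python3 - <<'E'
from h import *
im=r.get_image("wrist");cv2.imwrite("pics/w4.png",im)
# predicted
p=[0.6644,-0.3256,-.12958]
for n,X in (("mouth3L",[-.055,.071,0]),("mouth3R",[-.055,.041,0]),("roofslitL",[-.055,.061,.06]),("roofslitR",[-.055,.051,.06]),("hole3",[-.020,.056,.01])):print(n,proj("wrist",T(p,X)[0]).round(1))
o=r.get_obs();t=o["position"];a=np.arctan2(o["orientation"][1][0],o["orientation"][0][0])
for X in ([.115,0,.0235],[.115,0,.001]):print(proj("wrist",T([t[0],t[1],a],[X[0],X[1],X[2]+t[2]-.0426])[0]).round(1))
E
```

```text
mouth3L [248.1 -96.8]
mouth3R [305.3 -96.6]
roofslitL [ 260.5 -181.3]
roofslitR [ 288.  -181.2]
hole3 [ 276.2 -198.3]
[286.   -4.7]
[285.5   8.4]
```

View pics/w4.png

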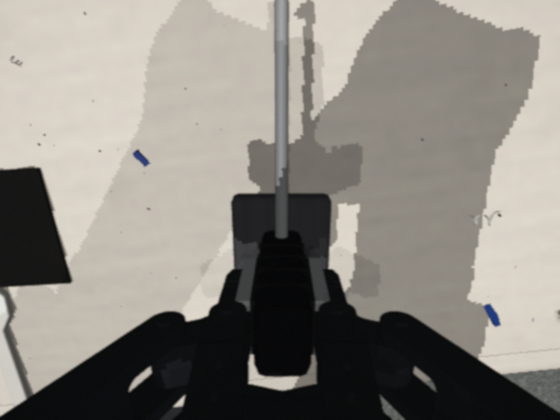

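>>> {"method": "servo_tool", "body": {"steps": [[0.1,-0.005,-0.07,0,0,-0.007,1],[0.19,-0.008,-0.138,0,0,-0.007,1],[0.19,-0.008,-0.138,0,0,-0.007,1],[0.19,-0.008,-0.138,0,0,-0.007,1]]}}

```text
time: 10.25
position: [0.4819, -0.2479, 0.0576]
orientation: [[0.989, -0.151, -0.001], [-0.151, -0.989, 0.0], [-0.001, -0.0, -1.0]]
ft_force: [-0.4, -0.8, -3.9]
finger_gap: 0.223
finger_force: 88.4
```

>>> {"method": "servo_tool", "body": {"steps": [[0.07,-0.009,0,0,0,0,1],[0.14,-0.018,0,0,0,0,1],[0.21,-0.027,0,0,0,0,1],[0.272,-0.0355,0,0,0,0,1],[0.272,-0.0355,0,0,0,0,1],[0.272,-0.0355,0,0,0,0,1]]}}

```text
time: 11.0
position: [0.5364, -0.255, 0.0574]
orientation: [[0.988, -0.151, -0.001], [-0.151, -0.988, 0.0], [-0.001, -0.0, -1.0]]
ft_force: [-0.3, 0.2, -3.3]
finger_gap: 0.221
finger_force: 88.4
```

```bash
python3 - <<'E'
from h import *
o=r.get_obs();print(o["position"],o["ft_force"],o["finger_gap"])
im=r.get_image("scene");im2=r.get_image("wrist")
a=cv2.resize(im[90:190,290:400],None,fx=5,fy=5,interpolation=2);cv2.imwrite("pics/ins.png",np.hstack([a,cv2.resize(im2[:300,150:400],(250,500))]))
E
```

```text
[ 0.53642138 -0.25495303  0.0573507 ] [-0.32570832  0.22721679 -3.3117253 ] 0.2214372468746905
```

View pics/ins.png

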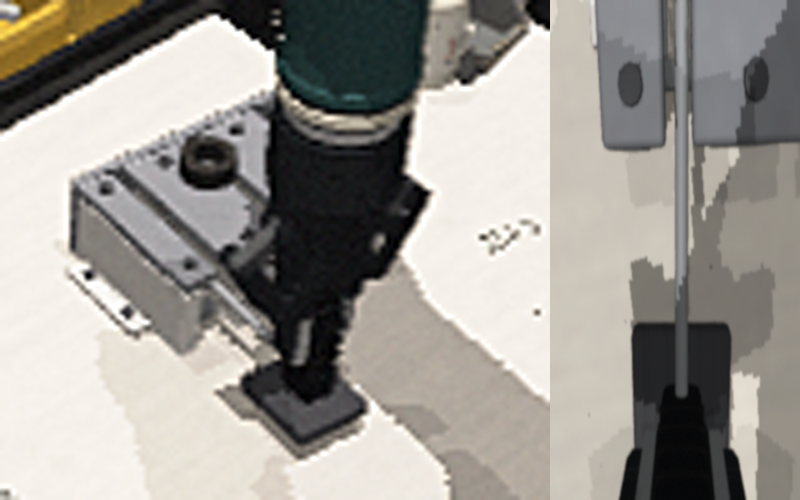

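Scene crop and wrist view: the shank passes through the left slot's mouth and lies under the slit at wrist (282,84). I'll refine the magazine position from this close view.

```bash
python3 - <<'E'
from h import *
p=[0.6644,-0.3256,-.12958];c,s=np.cos(p[2]),np.sin(p[2])
def mag(w):d=np.array(w[:2])-p[:2];return (np.array([c*d[0]+s*d[1],-s*d[0]+c*d[1]])*1000).round(1)
im=cv2.imread("pics/ins.png")
for n,q,z in (("roofL",(204,88),.06),("slitL",(265.5,87),.06),("slitR",(293,87),.06),("shank",(282,87),.038),("shank0",(282,20),.038),("shankbase",(282,210),.038)):
    w=atz("wrist",q,z);print(n,w,mag(w))
g=cv2.cvtColor(r.get_image("wrist"),6);print(g[20,255:305],g[100,255:305],g[70:100,240])
E
```

```text
roofL [ 0.6198 -0.2372  0.06  ] [-55.6  81.9]
slitL [ 0.6167 -0.2596  0.06  ] [-55.8  59.3]
slitR [ 0.6152 -0.2696  0.06  ] [-56.   49.2]
shank [ 0.6162 -0.2657  0.038 ] [-55.5  53.2]
shank0 [ 0.6416 -0.2696  0.038 ] [-29.8  52.6]
shankbase [ 0.5616 -0.2573  0.038 ] [-110.8   54.4]
[144 143 140 131 120 107  91  72  71  82  85  85  99 115 113 103 100  99
  95  96 113 135 147 157 163 169 171 167 157 143 126 111  97  93  94  86
  80  98 119 130 138 143 146 147 147 146 146 144 145 144] [181 180 182 183 181 182 183 182 183 183 182 183 182 182 182 183 182 184
 182 162 132 124 131 141 148 153 153 147 140 132 121 109 116 151 179 173
 148 133 124 113 103  99  99  99  99  99  99 101 107 124] [125 124 124 124 125 125 124 124 124 125 124 125 124 123 118 110 102  91
  75  73 107 150 175 181 181 182 181 181 181 182]
```

>>> {"method": "servo_tool", "body": {"steps": [[0,0,-0.025,0,0,0,1],[0,0,-0.05,0,0,0,1],[0,0,-0.07,0,0,0,1],[0,0,-0.07,0,0,0,1]]}}

```text
time: 11.65
position: [0.5368, -0.255, 0.0432]
orientation: [[0.988, -0.151, -0.001], [-0.151, -0.988, 0.0], [-0.001, -0.0, -1.0]]
ft_force: [-0.6, 0.7, -3.8]
finger_gap: 0.224
finger_force: 88.6
```

>>> {"method": "servo_tool", "body": {"steps": [[-0.08,0.0105,0,0,0,0,1],[-0.16,0.021,0,0,0,0,1],[-0.24,0.0315,0,0,0,0,1],[-0.32,0.042,0,0,0,0,1],[-0.4,0.0525,0,0,0,0,1],[-0.48,0.063,0,0,0,0,1],[-0.56,0.073,0,0,0,0,1],[-0.64,0.084,0,0,0,0,1]]}}

```text
time: 12.65
position: [0.4083, -0.2383, 0.0439]
orientation: [[0.988, -0.151, 0.001], [-0.151, -0.988, -0.0], [0.001, 0.0, -1.0]]
ft_force: [2.2, -0.1, -2.9]
finger_gap: 0.225
finger_force: 88.6
```

```bash
python3 - <<'E'
from h import *
o=r.get_obs();print(o["position"],o["ft_force"],o["finger_gap"])
im=r.get_image("scene");im2=r.get_image("wrist")
a=cv2.resize(im[90:190,290:390],None,fx=4,fy=4,interpolation=2);cv2.imwrite("pics/drag.png",np.hstack([a,cv2.resize(im2[:400,80:480],(400,400))]))
for c in("wrist","scene"):
  for k in r.place_of(c,"packer_1"):print(c,k["score"],k["location"],atz(c,k["location"],.005))
E
```

```text
[ 0.40828381 -0.23825559  0.04385086] [ 2.18094242 -0.13921809 -2.85901325] 0.2247969510895254
scene 0.72 [347.1, 169.7] [ 0.547  -0.2556  0.005 ]
```

View pics/drag.png

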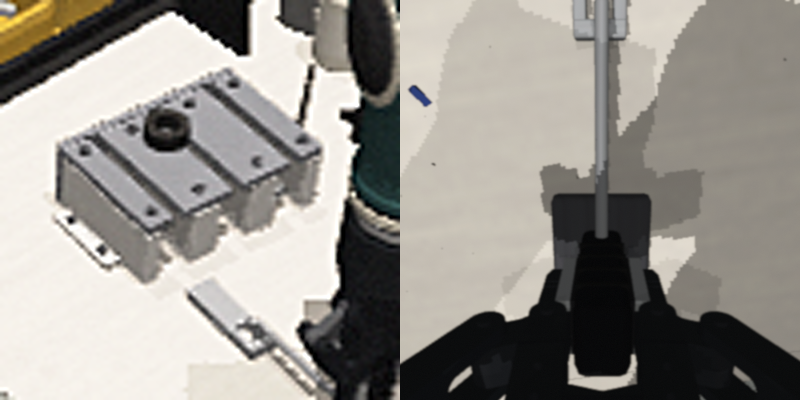

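Packer 3 lies fully out, with a gap to the mouth, and its centre is near (0.547,-0.256). I'll unhook and go to slot 1.

>>> {"method": "servo_tool", "body": {"steps": [[0.035,-0.005,0,0,0,0,1],[0.035,-0.005,0.08,0,0,0,1],[0.035,-0.005,0.16,0,0,0.007,1],[0.12,-0.2,0.16,0,0,0.007,1],[0.2,-0.4,0.16,0,0,0.007,1],[0.276,-0.596,0.16,0,0,0.007,1],[0.276,-0.596,0.068,0,0,0.007,1],[0.276,-0.596,0.068,0,0,0.007,1]]}}

```text
time: 13.85
position: [0.4628, -0.3561, 0.0563]
orientation: [[0.992, -0.129, -0.003], [-0.129, -0.992, 0.003], [-0.004, -0.002, -1.0]]
ft_force: [0.5, 0.4, -3.6]
finger_gap: 0.223
finger_force: 88.8
```

>>> {"method": "servo_tool", "body": {"steps": [[0,0,0,0,0,0,1],[0,0,0,0,0,0,1]]}}

```text
time: 14.1
position: [0.4647, -0.3568, 0.058]
orientation: [[0.992, -0.128, 0.001], [-0.128, -0.992, -0.0], [0.001, 0.0, -1.0]]
ft_force: [0.8, 0.3, -3.8]
finger_gap: 0.223
finger_force: 88.8
```

>>> {"method": "servo_tool", "body": {"steps": [[0.07,-0.01,0,0,0,0,1],[0.14,-0.02,0,0,0,0,1],[0.21,-0.03,0,0,0,0,1],[0.28,-0.039,0,0,0,0,1],[0.307,-0.043,0,0,0,0,1],[0.307,-0.043,0,0,0,0,1],[0.307,-0.043,0,0,0,0,1]]}}

```text
time: 14.98
position: [0.525, -0.3661, 0.0571]
orientation: [[0.992, -0.13, -0.001], [-0.13, -0.992, 0.0], [-0.001, -0.0, -1.0]]
ft_force: [0.4, -0.3, -3.9]
finger_gap: 0.229
finger_force: 89.0
```

```bash
python3 - <<'E'
from h import *
o=r.get_obs();print(o["position"],o["ft_force"],o["finger_gap"])
im2=r.get_image("wrist")
cv2.imwrite("pics/ins1.png",cv2.resize(im2[:150,180:380],None,fx=3,fy=3))
E
```

```text
[ 0.5249816  -0.36612328  0.05709796] [ 0.35172335 -0.31947346 -3.88283025] 0.22851325559357735
```

View pics/ins1.png

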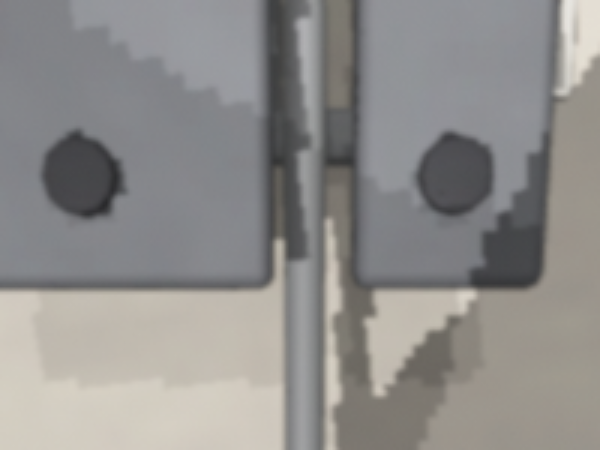

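```bash
python3 - <<'E'
from h import *
p=[0.6644,-0.3256,-.12958];c,s=np.cos(p[2]),np.sin(p[2])
def mag(w):d=np.array(w[:2])-p[:2];return (np.array([c*d[0]+s*d[1],-s*d[0]+c*d[1]])*1000).round(1)
for n,q,z in (("slitL",(272,283),.06),("slitR",(355,283),.06),("shank",(304,290),.038),("shank0",(304,3),.038),("holefront",(338,110),.01),("plateend",(338,163),.01),("holevisR",(352,60),.01)):
    print(n,mag(atz("wrist",np.array(q)/3+[180,0],z)))
print("tool",mag(r.get_obs()["position"]))
E
```

```text
slitL [-55.5 -52.5]
slitR [-55.5 -62.8]
shank [-56.4 -56.5]
shank0 [-20.1 -56.6]
holefront [-29.  -61.9]
plateend [-36.9 -62. ]
holevisR [-21.9 -64.1]
tool [-133.   -58.3]
```

The shank lies in the slit but about 1.7 mm left of the hole's middle. I'll correct that and lower.

>>> {"method": "servo_tool", "body": {"steps": [[-0.006,-0.008,0,0,0,0,1],[-0.006,-0.008,0,0,0,0,1],[-0.006,-0.008,-0.025,0,0,0,1],[-0.006,-0.008,-0.05,0,0,0,1],[-0.006,-0.008,-0.069,0,0,0,1],[-0.006,-0.008,-0.069,0,0,0,1]]}}

```text
time: 15.78
position: [0.5245, -0.3675, 0.0431]
orientation: [[0.992, -0.129, -0.0], [-0.129, -0.992, 0.0], [-0.0, -0.0, -1.0]]
ft_force: [-0.1, 0.4, -4.4]
finger_gap: 0.225
finger_force: 88.9
```

>>> {"method": "servo_tool", "body": {"steps": [[-0.08,0.0105,0,0,0,0,1],[-0.16,0.021,0,0,0,0,1],[-0.24,0.0315,0,0,0,0,1],[-0.32,0.042,0,0,0,0,1],[-0.4,0.0525,0,0,0,0,1],[-0.48,0.063,0,0,0,0,1],[-0.56,0.073,0,0,0,0,1],[-0.62,0.081,0,0,0,0,1]]}}

```text
time: 16.77
position: [0.3992, -0.3513, 0.0434]
orientation: [[0.992, -0.13, -0.001], [-0.13, -0.992, 0.0], [-0.001, -0.0, -1.0]]
ft_force: [1.2, -0.3, -2.9]
finger_gap: 0.229
finger_force: 89.1
```

```bash
python3 - <<'E'
from h import *
o=r.get_obs();print(o["position"],o["ft_force"],o["finger_gap"])
for c in("scene","top"):
  r.get_image(c)
  for k in r.place_of(c,"packer_1"):print(c,k["score"],k["location"],atz(c,k["location"],.005))
  for n in("tray","pick_mat"):
    for k in r.place_of(c,n):print(n,k["score"],atz(c,k["location"],.0))
E
```

```text
[ 0.39915212 -0.35128924  0.04344464] [ 1.17179328 -0.34574882 -2.92436406] 0.22909031097704088
scene 0.59 [347.0, 168.4] [ 0.551  -0.2593  0.005 ]
scene 0.47 [374.1, 155.9] [ 0.534  -0.3607  0.005 ]
tray 0.79 [0.4929 0.3539 0.    ]
pick_mat 0.96 [ 0.458  -0.0477  0.    ]
pick_mat 0.6 [0.3943 0.1264 0.    ]
top 0.54 [344.4, 261.7] [ 0.5278 -0.2573  0.005 ]
top 0.25 [352.0, 307.9] [ 0.3968 -0.3398  0.005 ]
tray 0.77 [0.4701 0.3481 0.    ]
pick_mat 0.51 [0.6932 0.3113 0.    ]
```

>>> {"method": "servo_tool", "body": {"steps": [[0.035,-0.005,0,0,0,0,1],[0.035,-0.005,0.1,0,0,0,1],[0.035,-0.005,0.22,0,0,0,1],[0.07,0.15,0.22,0,0,0.05,1],[0.11,0.3,0.22,0,0,0.1,1],[0.15,0.4,0.22,0,0,0.15,1],[0.15,0.4,0.22,0,0,0.2,1],[0.15,0.4,0.22,0,0,0.25,1]]}}

```text
time: 18.18
position: [0.4314, -0.271, 0.0876]
orientation: [[0.789, 0.615, 0.001], [0.615, -0.789, -0.0], [0.0, 0.0, -1.0]]
ft_force: [0.4, -1.0, -4.3]
finger_gap: 0.22
finger_force: 89.1
```

>>> {"method": "servo_tool", "body": {"steps": [[0,0,0,0,0,0.05,1],[0,0,0,0,0,0.1,1],[0,0,0,0,0,0.15,1],[0,0,0,0,0,0.2,1],[0,0,0,0,0,0.25,1],[0,0,0,0,0,0.278,1],[0,0,0,0,0,0.278,1]]}}

```text
time: 19.05
position: [0.4309, -0.2716, 0.0875]
orientation: [[0.043, 0.999, 0.0], [0.999, -0.043, 0.0], [0.0, 0.0, -1.0]]
ft_force: [-1.4, 0.3, -4.6]
finger_gap: 0.222
finger_force: 89.1
```

>>> {"method": "servo_tool", "body": {"steps": [[0.05,0.25,0,0,0,0,1],[0.1,0.5,0,0,0,0,1],[0.135,0.75,0,0,0,0,1],[0.135,0.95,0,0,0,0,1],[0.135,0.95,0,0,0,0,1],[0.135,0.95,0,0,0,0,1]]}}

```text
time: 19.8
position: [0.4578, -0.0819, 0.0876]
orientation: [[0.043, 0.999, 0.0], [0.999, -0.043, -0.001], [-0.001, 0.0, -1.0]]
ft_force: [-0.1, -0.8, -4.3]
finger_gap: 0.222
finger_force: 89.0
```

>>> {"method": "servo_tool", "body": {"steps": [[0.005,0.17,0,0,0,0,1],[0.005,0.17,0,0,0,0,1],[0.005,0.17,-0.1,0,0,0,1],[0.005,0.17,-0.18,0,0,0,1],[0.005,0.17,-0.2,0,0,0,1],[0.005,0.17,-0.207,0,0,0,1],[0.005,0.17,-0.207,0,0,0,1]]}}

```text
time: 20.68
position: [0.4589, -0.0476, 0.0464]
orientation: [[0.042, 0.999, 0.001], [0.999, -0.042, -0.0], [-0.0, 0.001, -1.0]]
ft_force: [-0.9, -0.8, -3.4]
finger_gap: 0.224
finger_force: 88.9
```

```bash
python3 - <<'E'
from h import *
o=r.get_obs();print(o["position"],o["ft_force"],o["finger_gap"])
im2=r.get_image("wrist");im=r.get_image("scene")
cv2.imwrite("pics/mat.png",np.hstack([cv2.resize(im[175:250,270:370],None,fx=4,fy=4),cv2.resize(im2[100:400,80:480],(400,300))]))
E
```

```text
[ 0.45885146 -0.04758116  0.04637944] [-0.91705339 -0.82559845 -3.38593026] 0.2242074299395212
```

View pics/mat.png

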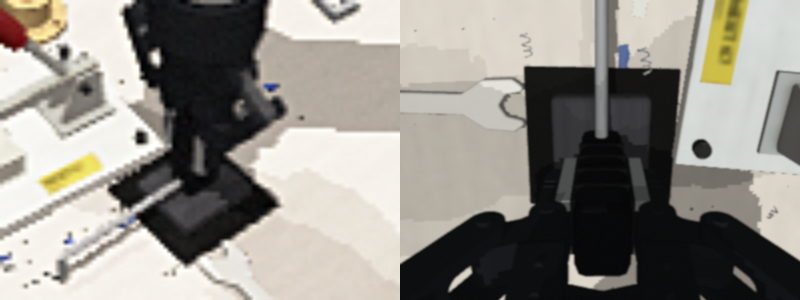

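The pick is centred over the black mat with its hook to +y. I'll lower the last millimetre and release.

>>> {"method": "servo_tool", "body": {"steps": [[0,0,-0.004,0,0,0,1],[0,0,-0.004,0,0,0,1],[0,0,-0.004,0,0,0,0.5],[0,0,-0.004,0,0,0,0.5],[0,0,-0.004,0,0,0,0.5],[0,0,0.25,0,0,0,0.5],[0,0,0.5,0,0,0,0.5],[0,0,0.8,0,0,0,0.5]]}}

```text
time: 21.78
position: [0.4578, -0.0474, 0.2072]
orientation: [[0.042, 0.999, -0.001], [0.999, -0.042, 0.0], [0.0, -0.002, -1.0]]
ft_force: [1.0, -0.5, 0.3]
finger_gap: 0.499
finger_force: 0.0
```

>>> {"method": "servo_tool", "body": {"steps": [[-0.05,-0.3,0.4,0,0,-0.05,0.2],[-0.05,-0.6,0.6,0,0,-0.1,0],[-0.05,-0.8,0.6,0,0,-0.15,0],[0.1,-0.9,0.6,0,0,-0.2,0],[0.2,-1,0.6,0,0,-0.25,0],[0.3,-1,0.6,0,0,-0.3,0],[0.4,-1,0.6,0,0,-0.35,0],[0.4,-1,0.6,0,0,-0.4,0]]}}

```text
time: 22.78
position: [0.5396, -0.2469, 0.3254]
orientation: [[0.964, 0.265, -0.0], [0.265, -0.964, 0.001], [-0.0, -0.001, -1.0]]
ft_force: [-0.2, -0.4, 0.3]
finger_gap: 1.001
finger_force: 0.0
```

>>> {"method": "servo_tool", "body": {"steps": [[0,-0.2,0,0,0,-0.05,0],[0,-0.3,0,0,0,-0.1,0],[0,-0.3,0,0,0,-0.128,0],[0,-0.3,0,0,0,-0.128,0]]}}

```text
time: 23.28
position: [0.5385, -0.3074, 0.3258]
orientation: [[0.992, -0.129, -0.0], [-0.129, -0.992, 0.0], [-0.0, -0.0, -1.0]]
ft_force: [-0.3, 0.5, -0.4]
finger_gap: 0.998
finger_force: 0.0
```

```bash
cat >> h.py <<'E'
def rect(c,k,z):
    ct=max(cv2.findContours(k["mask"].astype(np.uint8),0,2)[0],key=cv2.contourArea)
    q=cv2.minAreaRect(np.array([atz(c,p[0],z)[:2] for p in ct],np.float32)*1000)
    b=cv2.boxPoints(q);e=[b[1]-b[0],b[2]-b[1]];e=max(e,key=np.linalg.norm)
    return k["score"],np.round(q[0],1),np.round(q[1]),"long-axis yaw",round(np.degrees(np.arctan2(e[1],e[0]))%180,1)
E
python3 - <<'E'
from h import *
o=r.get_obs();print(o["position"],o["qpos"])
cv2.imwrite("pics/w5.png",r.get_image("wrist"))
for k in r.place_of("wrist","packer_1"):print(k["score"],k["location"],atz("wrist",k["location"],.005))
for k in r.cut_out("wrist","packer_1"):print(k["location"],rect("wrist",k,.008))
r.get_image("scene")
for n in("pick","pick_mat"):
  for k in r.place_of("scene",n):print(n,k["score"],atz("scene",k["location"],0.003))
E
```

```text
[ 0.53845299 -0.30737975  0.32584616] [ 32.69883185  19.95296519  -7.98446181  89.54440753   2.87476095
  70.7303079  -73.15098321]
0.95 [246.1, 158.3] [ 0.5428 -0.2583  0.005 ]
[244.6, 154.2] (0.91, array([ 546.1, -256.3]), array([23., 79.]), 'long-axis yaw', np.float32(171.2))
[330.4, 150.3] (0.65, array([ 538.3, -367.6]), array([25., 82.]), 'long-axis yaw', np.float32(175.8))
[271.4, 13.8] (0.35, array([ 695.4, -317.7]), array([41., 43.]), 'long-axis yaw', np.float32(173.0))
pick 0.9 [ 0.4623 -0.0583  0.003 ]
pick_mat 0.6 [0.3921 0.125  0.003 ]
```

>>> {"method": "servo_tool", "body": {"steps": [[0.035,0.25,-0.2,0,0,-0.008,0.4],[0.035,0.25,-0.45,0,0,-0.008,0.4],[0.035,0.25,-0.7,0,0,-0.008,0.4],[0.035,0.25,-0.95,0,0,-0.008,0.4],[0.035,0.25,-1,0,0,-0.008,0.4],[0.035,0.25,-1,0,0,-0.008,0.4]], "grip_force": 60}}

```text
time: 24.32
position: [0.546, -0.2576, 0.1267]
orientation: [[0.988, -0.154, 0.0], [-0.154, -0.988, -0.0], [0.0, -0.0, -1.0]]
ft_force: [-0.8, -0.1, -0.1]
finger_gap: 0.6
finger_force: 0.0
```

```bash
python3 - <<'E'
from h import *
o=r.get_obs();print(o["position"])
r.get_image("wrist")
for k in r.cut_out("wrist","packer_1"):print(k["location"],rect("wrist",k,.008))
for k in r.place_of("wrist","packer_1"):print(k["score"],k["location"],atz("wrist",k["location"],.005))
E
```

```text
[ 0.54599723 -0.2575883   0.12669316]
[430.8, 185.2] (0.68, array([ 539.5, -367.5]), array([27., 81.]), 'long-axis yaw', np.float32(174.1))
[285.2, 195.6] (0.6, array([ 547.6, -256.5]), array([25., 81.]), 'long-axis yaw', np.float32(171.9))
0.97 [428.9, 188.8] [ 0.5386 -0.3693  0.005 ]
0.82 [285.1, 203.9] [ 0.5438 -0.2584  0.005 ]
```

Good agreement, so I descend and grip.

>>> {"method": "servo_tool", "body": {"steps": [[0,0,-0.25,0,0,0,0.4],[0,0,-0.5,0,0,0,0.4],[0,0,-0.61,0,0,0,0.4],[0,0,-0.61,0,0,0,0.4],[0,0,-0.61,0,0,0,1],[0,0,-0.61,0,0,0,1],[0,0,-0.61,0,0,0,1],[0,0,-0.61,0,0,0,1]]}}

```text
time: 25.48
position: [0.5472, -0.2581, 0.0066]
orientation: [[0.988, -0.154, 0.004], [-0.154, -0.988, -0.002], [0.004, 0.001, -1.0]]
ft_force: [-1.7, -0.2, 5.9]
finger_gap: 0.249
finger_force: 58.6
```

>>> {"method": "servo_tool", "body": {"steps": [[0,0,0.1,0,0,0,1],[0,0,0.4,0,0,0,1],[0,0,0.7,0,0,0,1],[0,0,1,0,0,0,1],[0,0,1,0,0,0,1],[0,0,1,0,0,0,1]]}}

```text
time: 26.22
position: [0.5449, -0.2574, 0.2048]
orientation: [[0.988, -0.155, 0.0], [-0.155, -0.988, -0.0], [0.0, 0.0, -1.0]]
ft_force: [0.3, -0.2, -1.6]
finger_gap: 0.248
finger_force: 59.2
```

>>> {"method": "servo_tool", "body": {"steps": [[-0.2,0.1,0,0,0,0,1],[-0.4,0.25,0,0,0,0,1],[-0.6,0.45,0,0,0,0,1],[-0.62,0.7,0,0,0,0,1],[-0.62,0.95,0,0,0,0,1],[-0.62,1,0,0,0,0,1]]}}

```text
time: 26.98
position: [0.42, -0.0544, 0.203]
orientation: [[0.989, -0.149, -0.003], [-0.149, -0.989, 0.001], [-0.003, -0.001, -1.0]]
ft_force: [0.1, 0.2, -0.9]
finger_gap: 0.242
finger_force: 59.2
```

>>> {"method": "servo_tool", "body": {"steps": [[0,0.25,0,0,0,-0.01,1],[0,0.5,0.05,0,0,-0.02,1],[0,0.75,0.1,0,0,-0.028,1],[0.05,1,0.15,0,0,-0.028,1],[0.05,1,0.15,0,0,-0.028,1]]}}

```text
time: 27.6
position: [0.4316, 0.1457, 0.2339]
orientation: [[0.972, -0.235, -0.0], [-0.235, -0.972, 0.002], [-0.001, -0.002, -1.0]]
ft_force: [-1.2, -1.0, -1.6]
finger_gap: 0.245
finger_force: 59.3
```

>>> {"method": "servo_tool", "body": {"steps": [[0.1,0.25,0,0,0,0,1],[0.2,0.5,0,0,0,0,1],[0.3,0.75,0,0,0,0,1],[0.35,0.9,0.1,0,0,0,1],[0.35,0.9,0.1,0,0,0,1],[0.35,0.9,0.1,0,0,0,1]]}}

```text
time: 28.35
position: [0.5014, 0.32, 0.2523]
orientation: [[0.97, -0.242, -0.002], [-0.242, -0.97, -0.003], [-0.002, 0.004, -1.0]]
ft_force: [-0.1, 0.1, -1.5]
finger_gap: 0.244
finger_force: 59.4
```

```bash
python3 - <<'E'
from h import *
o=r.get_obs();print(o["position"],o["qpos"],np.round(o["orientation"],3)[:2,0],o["finger_gap"],o["ft_force"])
cv2.imwrite("pics/w6.png",r.get_image("wrist"))
for n,z in(("tray",0),("reset_box",0),("button_top",.058),("tab_fin",.0885)):
  for k in r.place_of("wrist",n):print(n,k["score"],k["location"],atz("wrist",k["location"],z))
for n,z in(("tray",.022),("packer_1",.2),("reset_box",.045)):
  for k in r.cut_out("wrist",n):print(n,k["location"],rect("wrist",k,z))
E
```

```text
[0.50139181 0.32000643 0.2523405 ] [ -14.20383605   23.42031235  -28.09265206   97.01978125   12.18819319
   62.82490419 -150.0020612 ] [ 0.97  -0.242] 0.2443728252536876 [-0.05036909  0.0645272  -1.52706204]
tray 0.8 [258.7, 181.9] [0.491 0.351 0.   ]
tray [244.3, 173.4] (0.77, array([491.4, 354.7]), array([191., 134.]), 'long-axis yaw', np.float32(76.4))
tray [281.8, 266.3] (0.72, array([374.7, 354.1]), array([ 65., 219.]), 'long-axis yaw', np.float32(166.0))
packer_1 [284.8, 263.8] (0.57, array([471. , 330.8]), array([ 33., 114.]), 'long-axis yaw', np.float32(166.3))
packer_1 [282.3, 11.2] (0.31, array([614.2, 294.3]), array([26., 10.]), 'long-axis yaw', np.float32(75.9))
reset_box [251.1, 31.4] (0.74, array([635. , 318.9]), array([149.,  51.]), 'long-axis yaw', np.float32(76.0))
```

```bash
python3 - <<'E'
from h import *
for k in r.cut_out("wrist","packer_1")[:1]:print(k["location"],rect("wrist",k,.256),rect("wrist",k,.25))
E
```

```text
[284.8, 263.8] (0.57, array([501.4, 323.7]), array([24., 81.]), 'long-axis yaw', np.float32(166.3)) (0.57, array([498.2, 324.5]), array([25., 85.]), 'long-axis yaw', np.float32(166.4))
```

>>> {"method": "servo_tool", "body": {"steps": [[-0.1,-0.005,-0.3,0,0,0,1],[-0.1,-0.005,-0.6,0,0,0,1],[-0.1,-0.005,-0.9,0,0,0,1],[-0.1,-0.005,-1,0,0,0,1],[-0.1,-0.005,-1,0,0,0,1]]}}

```text
time: 29.42
position: [0.4813, 0.3216, 0.0538]
orientation: [[0.971, -0.24, -0.001], [-0.24, -0.971, -0.001], [-0.001, 0.001, -1.0]]
ft_force: [1.0, 0.4, -0.8]
finger_gap: 0.251
finger_force: 59.4
```

>>> {"method": "servo_tool", "body": {"steps": [[0,-0.005,-0.1,0,0,0,1],[0,-0.005,-0.18,0,0,0,1],[0,-0.005,-0.214,0,0,0,1],[0,-0.005,-0.214,0,0,0,1],[0,-0.005,-0.214,0,0,0,0.55],[0,-0.005,-0.214,0,0,0,0.55],[0,-0.005,-0.1,0,0,0,0.55],[0,-0.005,0.2,0,0,0,0.5]]}}

```text
time: 30.42
position: [0.4799, 0.3192, 0.0927]
orientation: [[0.971, -0.241, -0.005], [-0.241, -0.971, -0.003], [-0.004, 0.004, -1.0]]
ft_force: [0.6, 1.0, 0.1]
finger_gap: 0.5
finger_force: 0.0
```

>>> {"method": "servo_tool", "body": {"steps": [[0,0,0.3,0,0,0,0.4],[0,0,0.6,0,0,0,0.2],[0,0,0.8,0,0,0,0],[0,0,0.8,0,0,0,0]]}}

```text
time: 30.92
position: [0.4831, 0.3219, 0.2583]
orientation: [[0.971, -0.241, 0.007], [-0.241, -0.971, 0.004], [0.006, -0.005, -1.0]]
ft_force: [0.1, -0.2, -1.0]
finger_gap: 1.001
finger_force: 0.0
```

```bash
python3 - <<'E'
from h import *
o=r.get_obs();print(o["position"],o["finger_gap"],o["ft_force"])
cv2.imwrite("pics/w7.png",r.get_image("wrist"))
for n,z in(("tray",.022),("packer_1",.014)):
  for k in r.cut_out("wrist",n):print(n,k["location"],rect("wrist",k,z))
r.get_image("scene")
for k in r.place_of("scene","packer_1"):print(k["score"],k["location"],atz("scene",k["location"],.005))
E
```

```text
[0.4830501  0.32192082 0.25832684] 1.0008376342789316 [ 0.1009673  -0.18102373 -1.00184302]
tray [250.5, 164.4] (0.73, array([488.1, 348.9]), array([187., 130.]), 'long-axis yaw', np.float32(76.0))
packer_1 [287.4, 167.8] (0.65, array([477.9, 318.7]), array([24., 79.]), 'long-axis yaw', np.float32(166.7))
0.58 [199.0, 298.1] [0.4788 0.3276 0.005 ]
0.44 [373.4, 156.1] [ 0.5348 -0.3585  0.005 ]
```

>>> {"method": "servo_tool", "body": {"steps": [[-0.1,-0.25,0,0,0,0,0],[-0.2,-0.5,0,0,0,0.01,0],[-0.3,-0.75,0,0,0,0.02,0],[-0.32,-1,0,0,0,0.03,0],[-0.32,-1,0,0,0,0.045,0]]}}

```text
time: 31.8
position: [0.4167, 0.1164, 0.253]
orientation: [[0.994, -0.106, -0.002], [-0.106, -0.994, -0.002], [-0.002, 0.002, -1.0]]
ft_force: [1.2, 1.3, 0.5]
finger_gap: 1.0
finger_force: 0.0
```

>>> {"method": "servo_tool", "body": {"steps": [[0,-0.25,0,0,0,0,0],[0,-0.5,0,0,0,0,0],[0,-0.75,0,0,0,0,0],[0,-1,0,0,0,0,0],[0,-1,0,0,0,0,0]]}}

```text
time: 32.42
position: [0.4166, -0.0829, 0.253]
orientation: [[0.994, -0.108, -0.002], [-0.108, -0.994, -0.0], [-0.002, 0.0, -1.0]]
ft_force: [0.6, 0.3, 0.6]
finger_gap: 0.997
finger_force: 0.0
```

>>> {"method": "servo_tool", "body": {"steps": [[0.1,-0.25,0,0,0,0,0],[0.2,-0.5,0,0,0,0,0],[0.35,-0.75,0,0,0,0,0],[0.5,-1,0,0,0,0,0],[0.57,-1,0,0,0,0,0],[0.57,-1,0,0,0,0,0]]}}

```text
time: 33.17
position: [0.5322, -0.2772, 0.2526]
orientation: [[0.995, -0.099, -0.002], [-0.099, -0.995, 0.002], [-0.002, -0.002, -1.0]]
ft_force: [-0.6, 0.6, -0.9]
finger_gap: 1.0
finger_force: 0.0
```

```bash
python3 - <<'E'
from h import *
o=r.get_obs();print(o["position"],np.round(o["orientation"],3)[:2,0])
r.get_image("wrist")
for k in r.cut_out("wrist","packer_1"):print(k["location"],rect("wrist",k,.008))
for k in r.place_of("wrist","packer_1"):print(k["score"],k["location"],atz("wrist",k["location"],.005))
E
```

```text
[ 0.53215279 -0.27719196  0.25261369] [ 0.995 -0.099]
[368.5, 150.7] (0.58, array([ 537. , -367.9]), array([27., 80.]), 'long-axis yaw', np.float32(175.4))
```

>>> {"method": "servo_tool", "body": {"steps": [[0.03,-0.25,0,0,0,0.004,0.4],[0.03,-0.453,-0.2,0,0,0.004,0.4],[0.03,-0.453,-0.45,0,0,0.004,0.4],[0.03,-0.453,-0.65,0,0,0.004,0.4],[0.03,-0.453,-0.65,0,0,0.004,0.4]]}}

```text
time: 33.95
position: [0.5352, -0.3678, 0.1213]
orientation: [[0.996, -0.088, -0.006], [-0.088, -0.996, 0.004], [-0.006, -0.003, -1.0]]
ft_force: [0.6, -0.3, 1.3]
finger_gap: 0.601
finger_force: 0.0
```

```bash
python3 - <<'E'
from h import *
o=r.get_obs();print(o["position"],np.round(o["orientation"],3)[:2,0])
r.get_image("wrist")
for k in r.cut_out("wrist","packer_1"):print(k["location"],rect("wrist",k,.008))
for k in r.place_of("wrist","packer_1"):print(k["score"],k["location"],atz("wrist",k["location"],.005))
E
```

```text
[ 0.53516644 -0.36782666  0.12127794] [ 0.996 -0.088]
[285.7, 191.5] (0.63, array([ 541. , -370.2]), array([25., 82.]), 'long-axis yaw', np.float32(174.7))
0.93 [284.6, 200.9] [ 0.5386 -0.3707  0.005 ]
```

>>> {"method": "servo_tool", "body": {"steps": [[0.005,-0.01,-0.25,0,0,0,0.4],[0.005,-0.01,-0.5,0,0,0,0.4],[0.005,-0.01,-0.58,0,0,0,0.4],[0.005,-0.01,-0.58,0,0,0,0.4],[0.005,-0.01,-0.58,0,0,0,1],[0.005,-0.01,-0.58,0,0,0,1],[0.005,-0.01,-0.58,0,0,0,1],[0.005,-0.01,-0.58,0,0,0,1]]}}

```text
time: 35.1
position: [0.54, -0.3724, 0.0102]
orientation: [[0.996, -0.089, 0.003], [-0.089, -0.996, -0.001], [0.003, 0.001, -1.0]]
ft_force: [-0.1, 1.1, 7.3]
finger_gap: 0.003
finger_force: 3.7
```

>>> {"method": "servo_tool", "body": {"steps": [[0,0,0.1,0,0,0,1],[0,0,0.4,0,0,0,1],[0,0,0.7,0,0,0,1],[0,0,1,0,0,0,1],[0,0,1,0,0,0,1]]}}

```text
time: 35.72
position: [0.5413, -0.3742, 0.2159]
orientation: [[0.996, -0.089, 0.01], [-0.089, -0.996, -0.007], [0.011, 0.006, -1.0]]
ft_force: [-0.3, -0.6, -0.9]
finger_gap: -0.004
finger_force: 0.0
```

>>> {"method": "servo_tool", "body": {"steps": [[-0.2,0.2,0.1,0,0,0,1],[-0.4,0.4,0.15,0,0,0,1],[-0.6,0.6,0.15,0,0,0,1],[-0.6,0.85,0.15,0,0,0,1],[-0.6,1,0.15,0,0,0,1],[-0.6,1,0.15,0,0,0,1]]}}

```text
time: 36.48
position: [0.4181, -0.17, 0.2383]
orientation: [[0.996, -0.085, -0.0], [-0.085, -0.996, -0.0], [-0.0, 0.0, -1.0]]
ft_force: [-0.5, 0.3, 0.3]
finger_gap: -0.004
finger_force: 0.0
```

>>> {"method": "servo_tool", "body": {"steps": [[0,0.25,0,0,0,-0.01,1],[0,0.5,0,0,0,-0.02,1],[0,0.75,0,0,0,-0.03,1],[0,1,0,0,0,-0.045,1],[0,1,0,0,0,-0.045,1]]}}

```text
time: 37.1
position: [0.4185, 0.0303, 0.2383]
orientation: [[0.975, -0.223, 0.0], [-0.223, -0.975, 0.0], [0.0, -0.001, -1.0]]
ft_force: [-0.1, -1.4, -0.3]
finger_gap: 0.002
finger_force: 0.0
```

>>> {"method": "servo_tool", "body": {"steps": [[0,0.25,0,0,0,0,1],[0,0.5,0,0,0,0,1],[0.05,0.75,0,0,0,0,1],[0.1,1,0,0,0,0,1],[0.1,1,0,0,0,0,1]]}}

```text
time: 37.72
position: [0.4393, 0.2299, 0.2378]
orientation: [[0.974, -0.225, -0.001], [-0.225, -0.974, 0.002], [-0.001, -0.001, -1.0]]
ft_force: [-0.3, -0.8, -0.0]
finger_gap: 0.004
finger_force: 0.0
```

The grip missed because the fingers closed just above the plate, so I must go lower. Going back to look.

>>> {"method": "servo_tool", "body": {"steps": [[-0.1,-0.25,0.05,0,0,0,0],[-0.1,-0.5,0.05,0,0,0,0],[-0.1,-0.75,0.05,0,0,0,0],[-0.1,-1,0.05,0,0,0.02,0],[-0.1,-1,0.05,0,0,0.045,0]]}}

```text
time: 38.35
position: [0.418, 0.0215, 0.2479]
orientation: [[0.995, -0.097, -0.001], [-0.097, -0.995, -0.002], [-0.001, 0.002, -1.0]]
ft_force: [-0.5, 0.9, -0.2]
finger_gap: 0.998
finger_force: 0.0
```

>>> {"method": "servo_tool", "body": {"steps": [[0,-0.25,0,0,0,0,0],[0,-0.5,0,0,0,0,0],[0.1,-0.75,0,0,0,0,0],[0.3,-1,0,0,0,0,0],[0.4,-1,0,0,0,0,0]]}}

```text
time: 38.98
position: [0.4978, -0.1796, 0.2476]
orientation: [[0.995, -0.099, -0.001], [-0.099, -0.995, -0.002], [-0.001, 0.002, -1.0]]
ft_force: [0.7, 0.9, -0.7]
finger_gap: 1.001
finger_force: 0.0
```

>>> {"method": "servo_tool", "body": {"steps": [[0.1,-0.25,0,0,0,0,0],[0.2,-0.5,0,0,0,0,0],[0.2,-0.75,-0.2,0,0,0,0],[0.2,-0.85,-0.4,0,0,0,0],[0.2,-0.85,-0.6,0,0,0,0.3],[0.2,-0.85,-0.6,0,0,0,0.3]]}}

```text
time: 39.72
position: [0.5341, -0.3434, 0.1244]
orientation: [[0.996, -0.092, -0.008], [-0.092, -0.996, 0.003], [-0.008, -0.002, -1.0]]
ft_force: [-0.0, -1.2, 0.6]
finger_gap: 0.697
finger_force: 0.0
```

```bash
python3 - <<'E'
from h import *
o=r.get_obs();print(o["position"],np.round(o["orientation"],3)[:2,0])
cv2.imwrite("pics/w8.png",r.get_image("wrist"))
for k in r.cut_out("wrist","packer_1"):print(k["location"],rect("wrist",k,.008))
for k in r.place_of("wrist","packer_1"):print(k["score"],k["location"],atz("wrist",k["location"],.005))
r.get_image("scene")
for k in r.place_of("scene","packer_1"):print(k["score"],k["location"],atz("scene",k["location"],.005))
E
```

```text
[ 0.53410275 -0.34335644  0.12444099] [ 0.996 -0.092]
[319.8, 185.7] (0.8, array([ 542.1, -368.5]), array([25., 82.]), 'long-axis yaw', np.float32(174.2))
0.87 [317.4, 194.0] [ 0.5408 -0.3695  0.005 ]
0.74 [201.1, 296.4] [0.4793 0.3211 0.005 ]
0.53 [372.2, 153.2] [ 0.5459 -0.3654  0.005 ]
```

>>> {"method": "servo_tool", "body": {"steps": [[0.033,-0.128,-0.1,0,0,-0.003,0.4],[0.033,-0.128,-0.35,0,0,-0.003,0.4],[0.033,-0.128,-0.55,0,0,-0.003,0.4],[0.033,-0.128,-0.615,0,0,-0.003,0.4],[0.033,-0.128,-0.615,0,0,-0.003,0.4]]}}

```text
time: 40.6
position: [0.5456, -0.3678, 0.0058]
orientation: [[0.995, -0.098, 0.001], [-0.098, -0.995, -0.0], [0.001, 0.0, -1.0]]
ft_force: [0.6, 0.2, 1.0]
finger_gap: 0.6
finger_force: 0.0
```

>>> {"method": "servo_tool", "body": {"steps": [[0,0,0,0,0,0,0.7],[0,0,0,0,0,0,1],[0,0,0,0,0,0,1],[0,0,0,0,0,0,1]]}}

```text
time: 41.1
position: [0.5466, -0.3686, 0.0077]
orientation: [[0.995, -0.098, 0.003], [-0.098, -0.995, -0.002], [0.003, 0.002, -1.0]]
ft_force: [-0.5, 0.2, 5.3]
finger_gap: 0.245
finger_force: 58.5
```

Only a shallow bite at z≈7 mm. I'll open slightly, go lower and regrip.

>>> {"method": "servo_tool", "body": {"steps": [[-0.01,0,0,0,0,0,0.6],[-0.01,0,0,0,0,0,0.6],[-0.015,0,-0.02,0,0,0,0.6],[-0.015,0,-0.03,0,0,0,0.6],[-0.015,0,-0.03,0,0,0,0.6]]}}

```text
time: 41.72
position: [0.5417, -0.3676, -0.0007]
orientation: [[0.995, -0.098, -0.001], [-0.098, -0.995, 0.0], [-0.001, -0.0, -1.0]]
ft_force: [-2.4, 0.2, 5.5]
finger_gap: 0.399
finger_force: 2.5
```

>>> {"method": "servo_tool", "body": {"steps": [[0,0,0,0,0,0,0.8],[0,0,0,0,0,0,1],[0,0,0,0,0,0,1],[0,0,0,0,0,0,1]]}}

```text
time: 42.22
position: [0.5427, -0.3682, 0.0004]
orientation: [[0.995, -0.098, 0.001], [-0.098, -0.995, -0.001], [0.001, 0.001, -1.0]]
ft_force: [-1.4, 0.1, 8.6]
finger_gap: 0.255
finger_force: 62.7
```

>>> {"method": "servo_tool", "body": {"steps": [[0,0,0.1,0,0,0,1],[0,0,0.4,0,0,0,1],[0,0,0.7,0,0,0,1],[0,0,1,0,0,0,1],[0,0,1,0,0,0,1]]}}

```text
time: 42.85
position: [0.5451, -0.3693, 0.2062]
orientation: [[0.995, -0.098, 0.01], [-0.098, -0.995, -0.006], [0.011, 0.005, -1.0]]
ft_force: [0.1, 0.6, -1.4]
finger_gap: 0.261
finger_force: 59.6
```

>>> {"method": "servo_tool", "body": {"steps": [[-0.2,0.2,0.1,0,0,0,1],[-0.4,0.4,0.2,0,0,0,1],[-0.6,0.6,0.2,0,0,0,1],[-0.6,0.85,0.2,0,0,0,1],[-0.6,1,0.2,0,0,0,1],[-0.6,1,0.2,0,0,0,1]]}}

```text
time: 43.6
position: [0.4216, -0.1652, 0.2389]
orientation: [[0.996, -0.094, -0.001], [-0.094, -0.996, 0.0], [-0.001, -0.0, -1.0]]
ft_force: [0.5, -1.2, -1.9]
finger_gap: 0.26
finger_force: 59.6
```

>>> {"method": "servo_tool", "body": {"steps": [[0,0.25,0,0,0,-0.01,1],[0,0.5,0,0,0,-0.02,1],[0,0.75,0,0,0,-0.03,1],[0,1,0,0,0,-0.046,1],[0,1,0,0,0,-0.046,1]]}}

```text
time: 44.22
position: [0.422, 0.035, 0.239]
orientation: [[0.972, -0.235, -0.0], [-0.235, -0.972, 0.001], [-0.0, -0.001, -1.0]]
ft_force: [-0.5, -1.8, -0.9]
finger_gap: 0.262
finger_force: 59.6
```

>>> {"method": "servo_tool", "body": {"steps": [[0,0.25,0,0,0,0,1],[0.1,0.5,0,0,0,0,1],[0.2,0.75,0,0,0,0,1],[0.3,1,0,0,0,0,1],[0.3,1,0,0,0,0,1]]}}

```text
time: 44.85
position: [0.483, 0.2347, 0.2382]
orientation: [[0.971, -0.237, -0.001], [-0.237, -0.971, 0.002], [-0.002, -0.002, -1.0]]
ft_force: [-0.2, 0.0, -0.8]
finger_gap: 0.261
finger_force: 59.7
```

>>> {"method": "servo_tool", "body": {"steps": [[0.05,0.25,0,0,0,0,1],[0.1,0.5,0,0,0,0,1],[0.1,0.7,0,0,0,0,1],[0.1,0.7,0,0,0,0,1],[0.1,0.7,0,0,0,0,1]]}}

```text
time: 45.48
position: [0.503, 0.3696, 0.2382]
orientation: [[0.97, -0.243, -0.001], [-0.243, -0.97, -0.003], [0.0, 0.003, -1.0]]
ft_force: [-0.0, -0.2, -1.1]
finger_gap: 0.259
finger_force: 59.8
```

```bash
python3 - <<'E'
from h import *
o=r.get_obs();print(o["position"],np.round(o["orientation"],3)[:2,0],o["qpos"][6],o["finger_gap"])
cv2.imwrite("pics/w9.png",r.get_image("wrist"))
for k in r.cut_out("wrist","packer_1"):print(k["location"],rect("wrist",k,.014),rect("wrist",k,o["position"][2]+.008))
for k in r.cut_out("wrist","tray"):print("tray",k["location"],rect("wrist",k,.022))
for k in r.place_of("wrist","tray"):print("tray",k["score"],atz("wrist",k["location"],0))
E
```

```text
[0.50304498 0.36959685 0.23821524] [ 0.97  -0.243] -156.14227833592932 0.25936474718198027
[285.0, 278.3] (0.81, array([362.7, 406. ]), array([ 68., 227.]), 'long-axis yaw', np.float32(166.4)) (0.81, array([499.8, 372. ]), array([25., 83.]), 'long-axis yaw', np.float32(166.4))
[333.4, 177.7] (0.73, array([481.4, 323.1]), array([25., 80.]), 'long-axis yaw', np.float32(165.4)) (0.73, array([543.1, 341.8]), array([ 9., 29.]), 'long-axis yaw', np.float32(165.4))
tray [300.7, 169.1] (0.75, array([491.1, 353.5]), array([191., 132.]), 'long-axis yaw', np.float32(75.9))
tray 0.82 [0.4915 0.3549 0.    ]
```

>>> {"method": "servo_tool", "body": {"steps": [[-0.015,0.1,-0.1,0,0,0,1],[-0.015,0.1,-0.4,0,0,0,1],[-0.015,0.1,-0.7,0,0,0,1],[-0.015,0.1,-0.95,0,0,0,1],[-0.015,0.1,-0.95,0,0,0,1],[-0.015,0.1,-0.95,0,0,0,1]]}}

```text
time: 46.42
position: [0.5003, 0.3932, 0.0512]
orientation: [[0.971, -0.241, 0.002], [-0.241, -0.971, 0.002], [0.002, -0.003, -1.0]]
ft_force: [0.4, 0.5, -0.7]
finger_gap: 0.261
finger_force: 59.8
```

>>> {"method": "servo_tool", "body": {"steps": [[0,0,-0.1,0,0,0,1],[0,0,-0.16,0,0,0,1],[0,0,-0.2,0,0,0,1],[0,0,-0.205,0,0,0,1],[0,0,-0.205,0,0,0,1]]}}

```text
time: 47.05
position: [0.4992, 0.3926, 0.0082]
orientation: [[0.971, -0.241, 0.0], [-0.241, -0.971, 0.0], [0.0, -0.0, -1.0]]
ft_force: [-0.6, 0.5, -1.7]
finger_gap: 0.257
finger_force: 59.8
```

>>> {"method": "servo_tool", "body": {"steps": [[0,0,-0.012,0,0,0,1],[0,0,-0.012,0,0,0,1],[0,0,-0.008,0,0,0,0.55],[0,0,0,0,0,0,0.55],[0,0,0.1,0,0,0,0.55],[0,0,0.4,0,0,0,0.5],[0,0,0.7,0,0,0,0.3],[0,0,1,0,0,0,0]]}}

```text
time: 48.05
position: [0.499, 0.3924, 0.2118]
orientation: [[0.971, -0.24, 0.001], [-0.24, -0.971, 0.001], [0.001, -0.001, -1.0]]
ft_force: [0.1, 0.3, 0.6]
finger_gap: 0.885
finger_force: 0.0
```

>>> {"method": "servo_tool", "body": {"steps": [[0,-0.1,0.25,0,0,0,0],[0.1,-0.3,0.3,0,0,0,0],[0.2,-0.45,0.3,0,0,0,0],[0.2,-0.45,0.3,0,0,0,0],[0.2,-0.45,0.3,0,0,0,0]]}}

```text
time: 48.68
position: [0.5386, 0.3031, 0.2692]
orientation: [[0.971, -0.24, 0.001], [-0.24, -0.971, 0.001], [0.0, -0.001, -1.0]]
ft_force: [0.0, 0.2, 0.6]
finger_gap: 1.003
finger_force: 0.0
```

```bash
python3 - <<'E'
from h import *
o=r.get_obs();print(o["position"],np.round(o["orientation"],3)[:2,0],o["qpos"][6],o["finger_gap"])
cv2.imwrite("pics/w10.png",r.get_image("wrist"))
for k in r.cut_out("wrist","packer_1"):print("packer",k["location"],rect("wrist",k,.014))
for k in r.cut_out("wrist","tray"):print("tray",k["location"],rect("wrist",k,.022))
for k in r.cut_out("wrist","reset_box"):print("box",k["location"],rect("wrist",k,.045))
for n,z in(("tray",0),("reset_box",0),("tab_fin",.0885),("button_top",.058),("battery",.008)):
  for k in r.place_of("wrist",n):print(n,k["score"],k["location"],atz("wrist",k["location"],z))
E
```

```text
[0.53855343 0.30307811 0.26917553] [ 0.971 -0.24 ] -147.048947899833 1.0030612280232285
packer [219.9, 217.2] (0.85, array([495.6, 393.5]), array([25., 80.]), 'long-axis yaw', np.float32(166.4))
packer [280.1, 213.1] (0.69, array([481.4, 322.4]), array([24., 81.]), 'long-axis yaw', np.float32(166.7))
tray [252.7, 212.1] (0.76, array([492. , 352.4]), array([189., 133.]), 'long-axis yaw', np.float32(76.2))
box [247.4, 48.5] (0.75, array([657. , 311.1]), array([149.,  91.]), 'long-axis yaw', np.float32(76.2))
tray 0.61 [254.5, 211.3] [0.4908 0.3514 0.    ]
reset_box 0.72 [248.0, 53.2] [0.6631 0.3114 0.    ]
tab_fin 0.85 [275.0, 38.3] [0.6581 0.2812 0.0885]
tab_fin 0.16 [219.5, 219.4] [0.5179 0.3715 0.0885]
battery 0.91 [147.4, 74.9] [0.6677 0.4193 0.008 ]
```

Both plates lie flat in the tray. Now the reset box.

>>> {"method": "servo_tool", "body": {"steps": [[0.25,-0.02,0.05,0,0,0,0],[0.5,-0.05,0.05,0,0,0,0],[0.65,-0.05,0,0,0,0,0],[0.65,-0.05,0,0,0,0,0],[0.65,-0.05,0,0,0,0,0]]}}

```text
time: 49.75
position: [0.6681, 0.2931, 0.2679]
orientation: [[0.971, -0.24, -0.001], [-0.24, -0.971, 0.0], [-0.001, -0.0, -1.0]]
ft_force: [-0.4, 0.5, 0.5]
finger_gap: 0.999
finger_force: 0.0
```

```bash
python3 - <<'E'
from h import *
o=r.get_obs();print(o["position"],np.round(o["orientation"],3)[:2,0],o["qpos"])
cv2.imwrite("pics/w11.png",r.get_image("wrist"))
for k in r.cut_out("wrist","reset_box"):print("box",k["location"],rect("wrist",k,.045))
for k in r.cut_out("wrist","lock_tab"):print("tab",k["location"],rect("wrist",k,.065))
for n,z in(("reset_box",0),("tab_fin",.0885),("button_top",.058),("battery",.008)):
  for k in r.place_of("wrist",n):print(n,k["score"],k["location"],atz("wrist",k["location"],z))
E
```

```text
[0.66808612 0.29306586 0.26791811] [ 0.971 -0.24 ] [ -10.18154224   36.09792271  -26.3928112    75.31900955   15.90563077
   72.2433059  -140.87233262]
box [267.1, 175.0] (0.93, array([673.2, 307.3]), array([149., 119.]), 'long-axis yaw', np.float32(76.9))
tab [296.7, 184.8] (0.86, array([657.4, 281.4]), array([44., 52.]), 'long-axis yaw', np.float32(166.1))
reset_box 0.61 [270.3, 170.6] [0.6648 0.31   0.    ]
tab_fin 0.89 [296.3, 187.0] [0.6612 0.2828 0.0885]
battery 0.93 [175.7, 185.7] [0.6761 0.42   0.008 ]
```

View pics/w11.png

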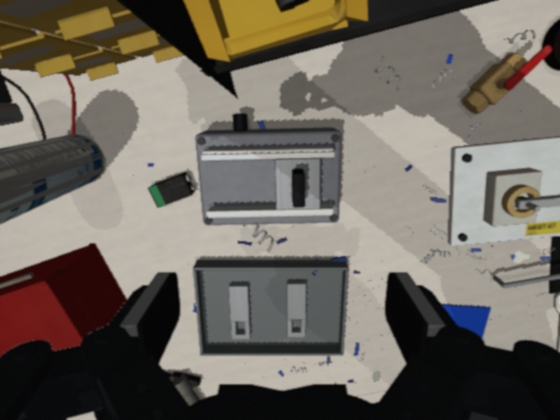

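The picture shows both plates flat in the tray at (239,310) and (297,308), the lock tab's fin at (298,187), and the battery at (172,189) untouched. I'll pinch the fin.

>>> {"method": "servo_tool", "body": {"steps": [[-0.043,-0.055,-0.2,0,0,0,0.5],[-0.043,-0.055,-0.45,0,0,0,0.5],[-0.043,-0.055,-0.7,0,0,0,0.5],[-0.043,-0.055,-0.85,0,0,0,0.5],[-0.043,-0.055,-0.95,0,0,0,0.5],[-0.043,-0.055,-0.96,0,0,0,0.5]], "grip_force": 40}}

```text
time: 50.85
position: [0.66, 0.281, 0.075]
orientation: [[0.971, -0.241, -0.002], [-0.241, -0.971, -0.001], [-0.001, 0.001, -1.0]]
ft_force: [-0.0, -0.8, -0.0]
finger_gap: 0.501
finger_force: 0.0
```

>>> {"method": "servo_tool", "body": {"steps": [[0,0,0,0,0,0,0.5],[0,0,0,0,0,0,1],[0,0,0,0,0,0,1],[0,0,0,0,0,0,1],[0,0,0,0,0,0,1]]}}

```text
time: 51.48
position: [0.6612, 0.2815, 0.0777]
orientation: [[0.971, -0.24, 0.002], [-0.24, -0.971, 0.0], [0.002, -0.001, -1.0]]
ft_force: [-0.5, -1.2, 6.4]
finger_gap: 0.125
finger_force: 40.2
```

>>> {"method": "servo_tool", "body": {"steps": [[0.012,0.05,0.01,0,0,0,1],[0.024,0.1,0.01,0,0,0,1],[0.036,0.15,0.01,0,0,0,1],[0.048,0.2,0.01,0,0,0,1],[0.06,0.25,0.01,0,0,0,1],[0.072,0.29,0.01,0,0,0,1],[0.074,0.305,0.01,0,0,0,1],[0.074,0.305,0.01,0,0,0,1]]}}

```text
time: 52.48
position: [0.6737, 0.3372, 0.0777]
orientation: [[0.97, -0.242, -0.006], [-0.242, -0.97, -0.01], [-0.004, 0.011, -1.0]]
ft_force: [-7.2, -13.0, 6.3]
finger_gap: 0.125
finger_force: 40.8
```

>>> {"method": "servo_tool", "body": {"steps": [[-0.003,-0.012,0,0,0,0,0.5],[-0.003,-0.012,0,0,0,0,0.5],[-0.003,-0.012,0,0,0,0,0.5],[-0.003,-0.012,0.2,0,0,0,0.5],[-0.003,-0.012,0.4,0,0,0,0.5],[-0.003,-0.012,0.4,0,0,0,0.5]]}}

```text
time: 53.22
position: [0.6767, 0.3423, 0.1631]
orientation: [[0.971, -0.24, 0.007], [-0.24, -0.971, 0.005], [0.006, -0.006, -1.0]]
ft_force: [0.3, -0.6, -0.3]
finger_gap: 0.501
finger_force: 0.0
```

>>> {"method": "servo_tool", "body": {"steps": [[-0.035,-0.15,0.2,0,0,0,1],[-0.072,-0.293,0.3,0,0,0,1],[-0.072,-0.293,0.4,0,0,0,1],[-0.072,-0.293,0.4,0,0,0,1],[-0.072,-0.293,0.4,0,0,0,1]]}}

```text
time: 53.85
position: [0.6595, 0.2826, 0.2368]
orientation: [[0.971, -0.239, -0.002], [-0.239, -0.971, 0.0], [-0.002, 0.0, -1.0]]
ft_force: [0.1, 0.8, -0.0]
finger_gap: 0.001
finger_force: 0.0
```

```bash
python3 - <<'E'
from h import *
o=r.get_obs();print(o["position"],o["finger_gap"])
r.get_image("wrist");
for n,z in(("tab_fin",.0885),("button_top",.058)):
  for k in r.place_of("wrist",n):print(n,k["score"],k["location"],atz("wrist",k["location"],z))
for k in r.cut_out("wrist","lock_tab"):print("tab",k["location"],rect("wrist",k,.065))
r.get_image("scene");
for n,z in(("tab_fin",.0885),("button_top",.058)):
  for k in r.place_of("scene",n):print(n,k["score"],k["location"],atz("scene",k["location"],z))
E
```

```text
[0.65953347 0.28259667 0.23680572] 0.0009603241939678751
tab_fin 0.96 [215.0, 193.0] [0.6714 0.3389 0.0885]
button_top 0.66 [285.9, 184.0] [0.6573 0.2805 0.058 ]
tab [221.1, 185.8] (0.59, array([670. , 337.6]), array([44., 51.]), 'long-axis yaw', np.float32(166.6))
tab_fin 0.58 [146.0, 232.6] [0.6687 0.3408 0.0885]
button_top 0.67 [171.5, 233.2] [0.6491 0.2854 0.058 ]
```

>>> {"method": "servo_tool", "body": {"steps": [[0.033,0.117,-0.2,0,0,0,1],[0.033,0.117,-0.45,0,0,0,1],[0.033,0.117,-0.7,0,0,0,1],[0.033,0.117,-0.78,0,0,0,1],[0.033,0.117,-0.78,0,0,0,1],[0.033,0.117,-0.78,0,0,0,1]]}}

```text
time: 54.95
position: [0.6684, 0.3057, 0.0848]
orientation: [[0.971, -0.241, 0.004], [-0.241, -0.971, 0.002], [0.003, -0.003, -1.0]]
ft_force: [0.3, 0.3, -0.1]
finger_gap: 0.004
finger_force: 0.0
```

>>> {"method": "servo_tool", "body": {"steps": [[0.005,0.02,0,0,0,0,1],[0.01,0.04,0,0,0,0,1],[0.012,0.05,0,0,0,0,1],[0.012,0.05,0,0,0,0,1]]}}

```text
time: 55.45
position: [0.6692, 0.3151, 0.0822]
orientation: [[0.971, -0.24, 0.0], [-0.24, -0.971, 0.0], [-0.0, -0.0, -1.0]]
ft_force: [-0.6, 0.0, -0.1]
finger_gap: 0.0
finger_force: 0.0
```

>>> {"method": "servo_tool", "body": {"steps": [[0.005,0.02,-0.02,0,0,0,1],[0.01,0.04,-0.02,0,0,0,1],[0.015,0.06,-0.02,0,0,0,1],[0.015,0.06,-0.02,0,0,0,1],[0.015,0.06,-0.02,0,0,0,1]]}}

```text
time: 56.08
position: [0.6711, 0.3191, 0.0781]
orientation: [[0.97, -0.244, -0.006], [-0.244, -0.97, -0.013], [-0.003, 0.014, -1.0]]
ft_force: [-10.7, -16.7, 13.8]
finger_gap: 0.001
finger_force: 10.7
```

The tab is blocked at its stop: about 20 N of push gives no motion, and the fin sits 60 mm from the button. Now to press the button.

>>> {"method": "servo_tool", "body": {"steps": [[-0.02,-0.08,0,0,0,0,1],[-0.04,-0.15,0.05,0,0,0,1],[-0.067,-0.238,0.05,0,0,0,1],[-0.067,-0.238,0.02,0,0,0,1],[-0.067,-0.238,-0.05,0,0,0,1],[-0.067,-0.238,-0.08,0,0,0,1],[-0.067,-0.238,-0.08,0,0,0,1]]}}

```text
time: 56.95
position: [0.6581, 0.2796, 0.0606]
orientation: [[0.971, -0.24, -0.002], [-0.24, -0.971, -0.0], [-0.002, 0.001, -1.0]]
ft_force: [0.8, 0.0, -0.1]
finger_gap: -0.001
finger_force: 0.0
```

>>> {"method": "servo_tool", "body": {"steps": [[0,0,-0.02,0,0,0,1],[0,0,-0.04,0,0,0,1],[0,0,-0.06,0,0,0,1],[0,0,-0.075,0,0,0,1],[0,0,-0.075,0,0,0,1],[0,0,-0.075,0,0,0,1]]}}

```text
time: 57.7
position: [0.6593, 0.2799, 0.0517]
orientation: [[0.971, -0.241, 0.002], [-0.241, -0.971, 0.0], [0.002, -0.0, -1.0]]
ft_force: [-9.5, -4.2, 23.9]
finger_gap: -0.004
finger_force: 11.8
```

>>> {"method": "servo_tool", "body": {"steps": [[0,0,0.2,0,0,0,1],[0,0,0.4,0,0,0,0.5],[0.035,0.15,0.4,0,0,0,0.5],[0.0735,0.295,0.4,0,0,0,0.5],[0.0735,0.295,0.4,0,0,0,0.5],[0.0735,0.295,0.3,0,0,0,0.5],[0.0735,0.295,0.18,0,0,0,0.5],[0.0735,0.295,0.17,0,0,0,0.5]]}}

```text
time: 58.7
position: [0.6718, 0.3356, 0.0767]
orientation: [[0.97, -0.242, -0.006], [-0.242, -0.97, -0.004], [-0.005, 0.005, -1.0]]
ft_force: [-0.3, 0.2, -0.6]
finger_gap: 0.496
finger_force: 0.0
```

>>> {"method": "servo_tool", "body": {"steps": [[0,0,0,0,0,0,1],[0,0,0,0,0,0,1],[0,0,0,0,0,0,1],[0,0,0,0,0,0,1]]}}

```text
time: 59.2
position: [0.6738, 0.337, 0.0817]
orientation: [[0.971, -0.241, 0.0], [-0.241, -0.971, -0.002], [0.0, 0.002, -1.0]]
ft_force: [-4.0, -4.8, 3.3]
finger_gap: 0.118
finger_force: 41.8
```

>>> {"method": "servo_tool", "body": {"steps": [[-0.012,-0.05,0.01,0,0,0,1],[-0.024,-0.1,0.01,0,0,0,1],[-0.036,-0.15,0.01,0,0,0,1],[-0.048,-0.2,0.01,0,0,0,1],[-0.06,-0.25,0.01,0,0,0,1],[-0.072,-0.29,0.01,0,0,0,1],[-0.08,-0.33,0.01,0,0,0,1],[-0.08,-0.33,0.01,0,0,0,1]]}}

```text
time: 60.2
position: [0.6602, 0.2779, 0.0822]
orientation: [[0.971, -0.239, 0.008], [-0.239, -0.971, 0.012], [0.005, -0.014, -1.0]]
ft_force: [16.2, 13.7, -25.0]
finger_gap: 0.117
finger_force: 39.5
```

>>> {"method": "servo_tool", "body": {"steps": [[0.005,0.02,0,0,0,0,1],[0.005,0.02,0,0,0,0,0.5],[0.005,0.02,0,0,0,0,0.5],[0.005,0.02,0,0,0,0,0.5],[0.005,0.02,0.3,0,0,0,0.5],[0.005,0.02,0.6,0,0,0,0.5],[0.005,0.02,0.9,0,0,0,0.5],[0.005,0.02,0.95,0,0,0,0]]}}

```text
time: 61.2
position: [0.6603, 0.2775, 0.28]
orientation: [[0.971, -0.241, 0.009], [-0.241, -0.971, 0.004], [0.008, -0.006, -1.0]]
ft_force: [-0.6, 0.8, -1.0]
finger_gap: 0.701
finger_force: 0.0
```

```bash
python3 - <<'E'
from h import *
o=r.get_obs();print(o["time"],o["position"],o["finger_gap"],o["ft_force"])
cv2.imwrite("pics/w12.png",r.get_image("wrist"));r.get_image("scene")
for k in r.cut_out("wrist","lock_tab"):print("tab",k["location"],rect("wrist",k,.065))
for k in r.cut_out("wrist","packer_1"):print("packer",rect("wrist",k,.014))
for k in r.cut_out("wrist","tray"):print("tray",rect("wrist",k,.022))
for c in("wrist","scene"):
 for n,z in(("tab_fin",.0885),("button_top",.058),("tray",0),("packer_1",.009),("pick",.003),("pick_mat",0),("battery",.008),("collar",.067)):
  for k in r.place_of(c,n):print(c,n,k["score"],atz(c,k["location"],z))
E
```

```text
61.2 [0.66032256 0.27746491 0.27995328] 0.7007263856333749 [-0.59099439  0.8334413  -0.99587393]
tab [280.4, 177.9] (0.73, array([654.6, 277.5]), array([43., 51.]), 'long-axis yaw', np.float32(167.3))
packer (0.91, array([496.2, 387.2]), array([25., 85.]), 'long-axis yaw', np.float32(165.4))
packer (0.67, array([462.6, 323.4]), array([25., 85.]), 'long-axis yaw', np.float32(166.6))
tray (0.69, array([492.7, 346.3]), array([187., 139.]), 'long-axis yaw', np.float32(75.4))
wrist tab_fin 0.68 [0.6562 0.2784 0.0885]
wrist button_top 0.38 [0.6756 0.3991 0.058 ]
wrist tray 0.66 [0.4865 0.3472 0.    ]
wrist packer_1 0.64 [0.6616 0.3048 0.009 ]
wrist packer_1 0.59 [0.4561 0.3265 0.009 ]
wrist packer_1 0.56 [0.4905 0.387  0.009 ]
wrist pick_mat 0.95 [0.3862 0.1246 0.    ]
wrist battery 0.73 [0.6681 0.4151 0.008 ]
scene tray 0.89 [0.4916 0.3504 0.    ]
scene packer_1 0.77 [0.4559 0.3279 0.009 ]
scene packer_1 0.61 [0.4871 0.3948 0.009 ]
scene pick 0.97 [ 0.4561 -0.0521  0.003 ]
scene pick_mat 0.64 [0.3913 0.1243 0.    ]
scene pick_mat 0.55 [ 0.4599 -0.0503  0.    ]
scene battery 0.78 [0.6662 0.4273 0.008 ]
scene collar 0.42 [ 0.6734 -0.3076  0.067 ]
```

Packer 3 now reads about 20 mm to the robot side, so it has probably been knocked. I'll look from above the tray.

>>> {"method": "servo_tool", "body": {"steps": [[-0.25,0.1,0,0,0,0,0],[-0.5,0.2,0,0,0,0,0],[-0.65,0.25,-0.05,0,0,0,0],[-0.65,0.25,-0.05,0,0,0,0],[-0.65,0.25,-0.05,0,0,0,0],[-0.65,0.25,-0.05,0,0,0,0]]}}

```text
time: 63.0
position: [0.5301, 0.3253, 0.2631]
orientation: [[0.97, -0.243, 0.001], [-0.243, -0.97, 0.0], [0.001, -0.0, -1.0]]
ft_force: [0.7, 0.1, 1.1]
finger_gap: 0.997
finger_force: 0.0
```

```bash
python3 - <<'E'
from h import *
o=r.get_obs();print(o["time"],o["position"],np.round(o["orientation"],3)[:,0])
im=r.get_image("wrist");cv2.imwrite("pics/w13.png",im)
for k in r.cut_out("wrist","packer_1"):
  print("packer",k["location"],rect("wrist",k,.014),rect("wrist",k,.018))
for k in r.cut_out("wrist","tray"):print("tray",rect("wrist",k,.022))
p=np.array([.4915,.3525,-.24])
# row profile along packer 3 long axis through its solid side, in tray frame
for y in (-.022,-.032,-.042):
  print(y,[(x,int(cv2.cvtColor(im,6)[tuple(np.round(proj("wrist",T(p,[x/1000,y,.01])[0])).astype(int)[::-1])])) for x in range(-70,30,4)])
E
```

```text
63.0 [0.53005672 0.32529143 0.26314506] [ 0.97  -0.243  0.001]
packer [297.0, 223.8] (0.9, array([462.1, 328.3]), array([24., 81.]), 'long-axis yaw', np.float32(166.1)) (0.9, array([463.5, 328.1]), array([24., 80.]), 'long-axis yaw', np.float32(166.1))
packer [236.1, 208.5] (0.8, array([494.9, 394. ]), array([26., 82.]), 'long-axis yaw', np.float32(165.2)) (0.8, array([496.1, 393.1]), array([26., 81.]), 'long-axis yaw', np.float32(165.3))
tray (0.81, array([489.8, 353.1]), array([189., 131.]), 'long-axis yaw', np.float32(76.0))
tray (0.34, array([658.7, 278.3]), array([49., 53.]), 'long-axis yaw', np.float32(167.4))
-0.022 [(-70, 68), (-66, 47), (-62, 128), (-58, 117), (-54, 122), (-50, 124), (-46, 126), (-42, 128), (-38, 123), (-34, 135), (-30, 142), (-26, 148), (-22, 147), (-18, 148), (-14, 148), (-10, 149), (-6, 149), (-2, 149), (2, 149), (6, 150), (10, 151), (14, 104), (18, 66), (22, 103), (26, 104)]
-0.032 [(-70, 43), (-66, 85), (-62, 128), (-58, 63), (-54, 45), (-50, 92), (-46, 93), (-42, 93), (-38, 107), (-34, 137), (-30, 136), (-26, 147), (-22, 148), (-18, 149), (-14, 150), (-10, 150), (-6, 150), (-2, 151), (2, 152), (6, 152), (10, 153), (14, 105), (18, 74), (22, 103), (26, 103)]
-0.042 [(-70, 43), (-66, 62), (-62, 94), (-58, 67), (-54, 82), (-50, 74), (-46, 84), (-42, 78), (-38, 86), (-34, 83), (-30, 89), (-26, 88), (-22, 112), (-18, 114), (-14, 117), (-10, 108), (-6, 114), (-2, 114), (2, 119), (6, 117), (10, 120), (14, 86), (18, 80), (22, 102), (26, 103)]
```

From two different angles plate 3's length and width match plate 1's, so it still lies flat inside the tray, against its wall. Everything else checks out, so I'm handing in.

```bash
python3 -c "
from workcell import r
print(r.finish_job())"
```

```text
the job is handed in; nothing more can be done
None
```

I handed the job in at 63 s: packers 1 and 3 (slot 2 was empty) lie flat in the tray, the pick stands upright on its black mat, and the button was pressed with the tab slid fully back over it; packer 3 was found shifted about 2 cm against the tray's wall and I left it there because it still lay flat, and no verdict was shown.

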